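Sort a mixed sample delivery into its racks

ROBOT

A 7-joint arm with a two-finger parallel gripper is mounted at the origin on a cart in front of the work surface, level with it; the furniture and walls round the work are solid. World frame = base frame: x ahead of the robot, y to its left, z up, the work surface at z = 0. Lengths are in mm, angles in rad, forces in N, time in s.
With the tool pointing down it reaches from about 350 to 900 mm from the base axis. Payload 8.1 kg.
Tool frame: the origin (TCP) lies at the very end of the fingers, on their centre line; the grasp point (between the pads) lies 19 mm behind it; z points along the fingers, x is the direction in which the jaws open and shut, and the axes are right-handed (so a half turn about z gives the same grasp; the last joint's range is limited). The gripper opens to 92 mm and grips with 3 to 60 N. Pads are 19 mm wide; open, the fingers measure 130 mm over their backs; the gripper's body (75 mm by 190 mm) begins 47 mm behind the grasp point.
Start: joints at [1.198, 0.434, 0.025, 1.573, -0.012, 1.134, -0.075], TCP at [166.562, -602.411, 226.742] pointing down, gripper open.
Joint ranges: [-2.62, 2.62], [-0.44, 2.09], [-1.27, 1.32], [0.08, 2.57], [-1.32, 4.46], [0.12, 2], [-2.74, 2.74]. Speed limits (rad/s): [2.22, 2.22, 3.01, 3.01, 3.14, 3.14, 3.14].

INTERFACE

Orientations are given as [roll, pitch, yaw] about the fixed x, y, z axes, in that order (R = Rz(yaw) Ry(pitch) Rx(roll)).
In Python, from plant import robot, read_camera, camera_model, workorder gives the robot as it stands. The module is installed in compiled form; this text tells all that it offers.
- The arm moves only by the tool carry_out, never from a script. Its argument "moves" is one flat list of numbers, 7 for each row, row after row: the turn, a rotation vector about the tool's x, y, z in rad, then the shift along the tool's x, y, z in m, then the opening in per cent of the stroke, from 0 (shut) to 100 (fully open). In form: [ax, ay, az, x, y, z, jaw, ax, ay, az, x, y, z, jaw, ...]. A call has exactly 5 rows; each row shifts and turns the commanded pose from where the row before left it, along the tool's axes as they then stand; what a row does not reach is not made up. A row lasts 1/8 s, in which the tool goes at most 62.5 mm and 10.7 degrees, less where a joint would pass 70% of its speed; a pose out of reach is approached as far as the arm can. A call is refused whole if a number of a shift passes 0.0625 or a number of a turn 0.188, either way. A call with a gripper value outside its range is refused whole. The fingers move at their own pace and stop on an object; "force" is the grip in N (left out, the last holds). Time passes only in rows, so rows that do not move let the fingers close, or fill a call up. It gives the time, the measured TCP pose, the force and the opening at its end, in the units of the state.
- robot.read_state(): the state, without advancing time (a new reading comes with each control period).
- read_camera(name): name is "scene" or "top"; returns the picture (384x512x3 uint8, blue, green, red); there is no depth.
- camera_model(name): a dict with "fov_y" (degrees; the focal length in pixels is half the picture's height over the tangent of half this angle, whatever the lens; pixels are square), "cx", "cy" (the principal point, pixels), "dist_coeffs" ([k1, k2, p1, p2, k3] as OpenCV has them; the pictures are not rectified), "world_to_cam" (4x4, takes a point from world to camera coordinates). Camera axes: x right, y down, z forward; pixel columns grow to the right and rows downward; lengths in mm; the calibration is good to about 2 mm. A picture is of the moment at which its call begins. camera_model takes no time and is no camera call.
- workorder.hand_in(): hands the job in, once; it reports no verdict.
The state is a dict: "time_s": time; "q": joint angles; "joint_vel": joint speeds; "joint_efforts": joint torques, N m; "position": TCP position; "ee_rot": TCP orientation; "ft_force": force on the tool from outside, world axes, zero at the start; "wrist_torque": the same for the moment, N m; "gripper_width": finger opening in mm.
Only numpy, scipy, OpenCV 4.12 (cv2) and the standard library are available. Lean on these libraries where they do the work, as an engineer would, in place of code of your own. Each camera call takes 0.05 s, during which the arm holds its last target.

TASK

Sort the mixed delivery on the bench, ready for the test run: stand the loose specimen cup in the free well of the cup rack and the two loose tubes upright in the two free holes of the tube rack, and lay the two test cartridges flat, face up, one in each bay of the cartridge tray. Set each one down gently rather than dropping it, and leave the cup and the tube that are already racked where they stand.

Things in the scene. Friction and masses are not known exactly. Their poses are not given: they have to be found in the camera images.
- cup_new: Specimen cup: round translucent pot with a flat yellow screw lid, 62 mm in diameter at the lid (it narrows a little towards the bottom), 69 mm tall; grip it across the lid and upper body. Origin at the centre of its underside, z up. Stands loose on the bench at the start.
- tube_1: 50 ml sample tube: clear round tube with a screw cap and a flat self-standing foot, 34 mm in diameter, 113 mm tall. Origin at the centre of its underside, z up along the tube. Stands loose on the bench at the start.
- tube_2: 50 ml sample tube: clear round tube with a screw cap and a flat self-standing foot, 34 mm in diameter, 113 mm tall. Origin at the centre of its underside, z up along the tube. Like tube_1; stands loose on the bench at the start.
- cartridge_1: Flat test cartridge, a clear and white plate 44 (its x) x 62 (its y) x 10 mm with printed channels on top; its edges are solid up to 8 mm. Lies flat, face up, its y within 0.3 rad of world y at the start. Grip it by the long edges, 44 mm apart along its x. Origin: centre of its underside, z up. Loose on the bench at the start.
- cartridge_2: Flat test cartridge, a clear and white plate 44 (its x) x 62 (its y) x 10 mm with printed channels on top; its edges are solid up to 8 mm. Lies flat, face up, its y within 0.3 rad of world y at the start. Grip it by the long edges, 44 mm apart along its x. Origin: centre of its underside, z up. Like cartridge_1; loose on the bench at the start.
- cup_rack: Low grey rack, two round 78 mm wells in a row along its y, for specimen cups; 92 (x) x 176 (y, plus a 7 mm lip at each end) x 32 mm high; fixed, turned up to 0.3 rad. Origin: centre of its underside. Well centres: y = -42 mm (free) and +42 mm (holds cup_racked). Cups pass the top tier and stand on the base plate, 3 mm above the origin.
- tube_rack: Grey rack, three round 50 mm holes in a row along its y, for 50 ml tubes; 64 (x) x 176 (y, plus a 7 mm lip at each end) x 50 mm high; fixed, turned up to 0.3 rad. Origin: centre of its underside. Hole centres: y = -56 mm and 0 (free) and +56 mm (holds tube_racked). Tubes pass the top tier and stand on the base plate, 3 mm above the origin.
- cartridge_tray: Shallow grey tray, two bays in a row along its y; 68 (x) x 168 (y) x 14 mm high; fixed, turned up to 0.3 rad. Origin: centre of its underside. Bays 60 (x) x 78 (y) mm, centred at y = -41 and +41 mm, empty; floor 3 mm above the origin. A cartridge lies with its long side along y. The long walls (x = -32, +32 mm) have gaps of 54 mm at mid-bay for the fingers.
- cup_racked: Specimen cup: round translucent pot with a flat yellow screw lid, 62 mm in diameter at the lid (it narrows a little towards the bottom), 69 mm tall; grip it across the lid and upper body. Origin at the centre of its underside, z up. Already stands in the cup rack, loose, in the well at the rack's +y end; it stays there.
- tube_racked: 50 ml sample tube: clear round tube with a screw cap and a flat self-standing foot, 34 mm in diameter, 113 mm tall. Origin at the centre of its underside, z up along the tube. Already stands in the tube rack, loose, in the hole at the rack's +y end; it stays there.
Not all that is in view belongs to the job. What is shaped like the cartridge_1 but brown or orange is not meant.

How it is judged:
By the outcome, as a careful person would: the job done as asked, in the order asked, and still so for the second after the job is handed in, with the robot touching nothing.
It also fails if it takes over 128 s, if anything falls off the work surface, if the arm or the gripper's body presses on something with over 40 N, if the wrist force passes 120 N, or if a joint passes its speed limit or range.

## Working session

There is one attempt and no reset: what is moved stays moved. The work goes in short steps, Python scripts to look and compute and a tool call to move; the robot and the scene stay as the last step left them, time stands still between calls to the robot, and variables do not carry over. Pictures are saved under pics/ and viewed, and the job is handed in when it is done.

Besides the shell and the picture viewer there is one more tool, called after "Call:" as name(argument=value, ...) on one line, values as JSON. carry_out: Moves the arm, as the interface text tells. Its arguments: {"type":"object","properties":{"moves":{"type":"array","items":{"type":"number"}},"force":{"type":"number"}},"required":["moves"]}

```bash
ls; mkdir -p pics
cat > h.py <<'E'
import numpy as np, cv2
from plant import robot, read_camera, camera_model, workorder
E
python3 - <<'E'
from h import *
s=robot.read_state(); print(s)
for n in("scene","top"):
    im=read_camera(n); cv2.imwrite(f"pics/{n}0.png",im); print(n,camera_model(n))
E
```

```text
pics
{'time_s': 0.0, 'q': array([ 1.19836319,  0.43519502,  0.0249991 ,  1.57410374, -0.0116089 ,
        1.13397968, -0.07510324]), 'joint_vel': array([ 0.00104253, -0.00030305,  0.0006749 ,  0.00015504, -0.00120724,
       -0.00024922,  0.0002714 ]), 'joint_efforts': array([-5.96231512e-04, -6.67858315e+01,  9.84380096e-01, -3.14467621e+01,
       -6.06932002e-02,  4.26173990e-02,  1.99020542e-04]), 'position': array([ 166.40436006, -601.91373163,  225.96006952]), 'ee_rot': array([ 3.14144999e+00,  1.53391368e-03, -1.30106389e+00]), 'ft_force': array([ 0.53740981, -0.64727784, -0.21064256]), 'wrist_torque': array([-0.03174549, -0.04829147, -0.01106442]), 'gripper_width': 91.52156399474887}
scene {'fov_y': 51.00759215255805, 'cx': 252.26108851185964, 'cy': 197.7530038118127, 'dist_coeffs': array([-0.02392172,  0.        ,  0.        ,  0.        ,  0.        ]), 'world_to_cam': array([[-8.28567332e-01, -5.59611878e-01,  1.76272997e-02,
         4.33849389e+02],
       [-4.56087661e-01,  6.56357872e-01, -6.00981189e-01,
         2.56838936e+02],
       [ 3.24746395e-01, -5.05992974e-01, -7.99068764e-01,
         1.05840377e+03],
       [ 0.00000000e+00,  0.00000000e+00,  0.00000000e+00,
         1.00000000e+00]])}
top {'fov_y': 55.54373381825459, 'cx': 242.5376740116855, 'cy': 187.18912054862653, 'dist_coeffs': array([-0.10439429,  0.        ,  0.        ,  0.        ,  0.        ]), 'world_to_cam': array([[-2.79251814e-02, -9.99414105e-01, -1.97896880e-02,
         1.90991777e+01],
       [-9.94523055e-01,  2.97723561e-02, -1.00187326e-01,
         5.01983687e+02],
       [ 1.00717813e-01,  1.68835517e-02, -9.94771767e-01,
         9.26398148e+02],
       [ 0.00000000e+00,  0.00000000e+00,  0.00000000e+00,
         1.00000000e+00]])}
```

View pics/scene0.png

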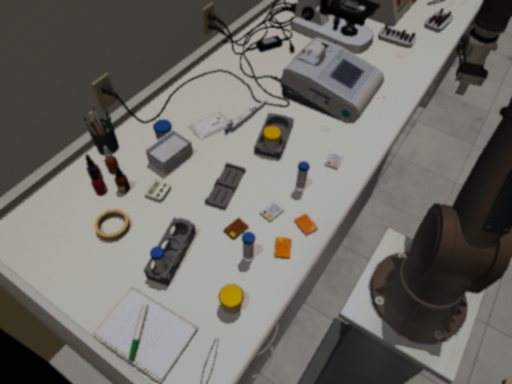

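View pics/top0.png

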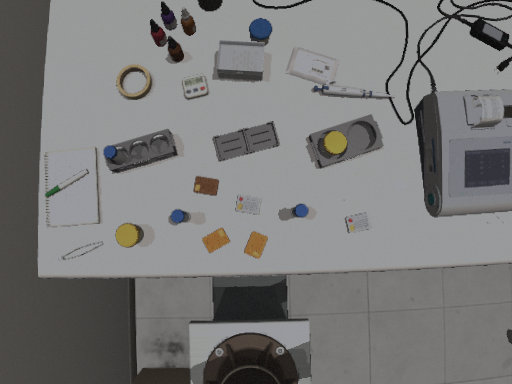

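The top view has world +x up and +y left.
- **Loose:** cup at (127,235), tubes at (178,216) and (300,211), white cartridges at (248,204) and (358,222).
- **Not meant:** the brown and orange plates at (206,186), (216,240) and (256,245).
- **Fixed:** tube rack at (140,150), tray at (246,141), cup rack at (345,140).

I'll enlarge these next.

Run:
```python
import cv2
im=cv2.imread("pics/top0.png")
cv2.imwrite("pics/c1.png",cv2.resize(im[110:260,80:240],None,fx=5,fy=4*0+5,interpolation=cv2.INTER_CUBIC)[:600*2:1][:750][:,:800] if 0 else cv2.resize(im[120:260,90:250],(686,600),interpolation=cv2.INTER_CUBIC))
cv2.imwrite("pics/c2.png",cv2.resize(im[110:250,230:390],(686,600),interpolation=cv2.INTER_CUBIC))
```

```text
(no output)
```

View pics/c1.png

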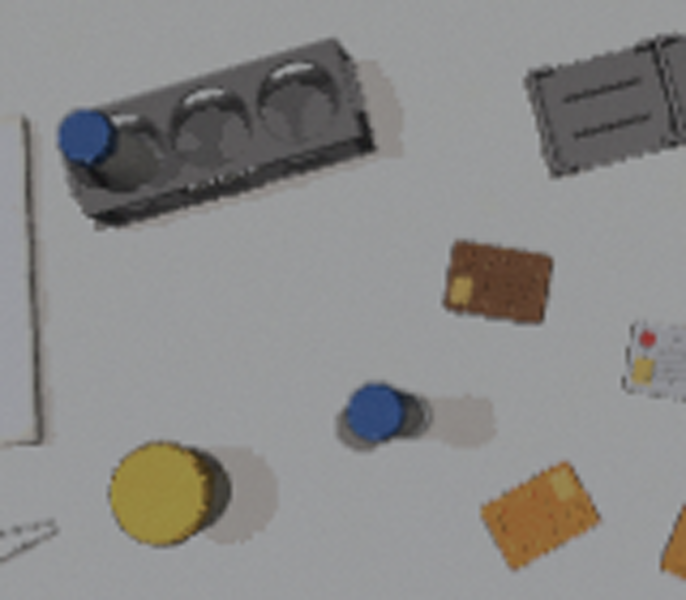

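View pics/c2.png

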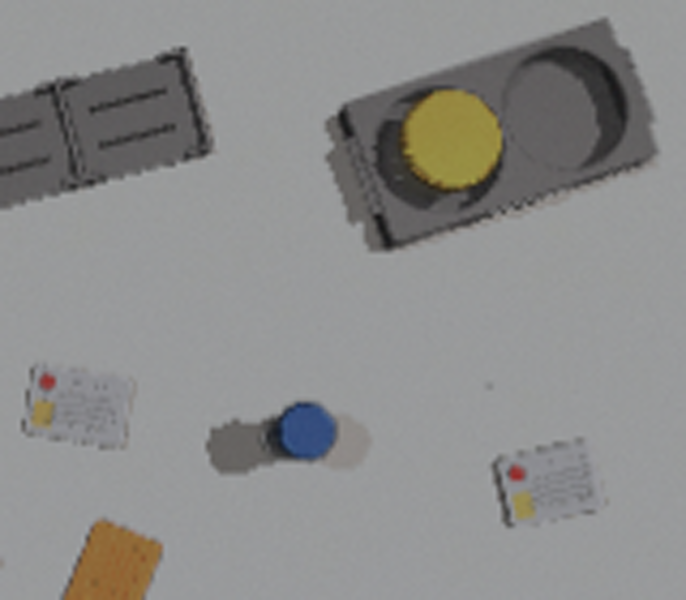

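```bash
cat > h.py <<'E'
import numpy as np, cv2
from plant import robot, read_camera, camera_model, workorder
def cam(n):
    m=camera_model(n); f=192/np.tan(np.radians(m["fov_y"]/2))
    K=np.array([[f,0,m["cx"]],[0,f,m["cy"]],[0,0,1.]]); return K,m["dist_coeffs"],m["world_to_cam"]
def proj(n,P):
    K,d,T=cam(n); return cv2.projectPoints(np.array(P,float).reshape(-1,1,3),cv2.Rodrigues(T[:3,:3])[0],T[:3,3],K,d)[0].reshape(-1,2)
def unproj(n,px,z):
    K,d,T=cam(n); u=cv2.undistortPoints(np.array(px,float).reshape(-1,1,2),K,d).reshape(-1,2)
    R=T[:3,:3];C=-R.T@T[:3,3]; D=np.c_[u,np.ones(len(u))]@R
    return C+D*((z-C[2])/D[:,2])[:,None]
def cyl(c,r,z0,z1):
    a=np.linspace(0,2*np.pi,40,endpoint=False)
    return np.array([[c[0]+r*np.cos(t),c[1]+r*np.sin(t),z] for z in(z0,z1) for t in a])
def blobs(im,col,amin=15):
    hsv=cv2.cvtColor(im,cv2.COLOR_BGR2HSV)
    lo,hi={"blue":((105,110,40),(125,255,255)),"yellow":((22,130,90),(34,255,255))}[col]
    m=cv2.inRange(hsv,lo,hi); n,l,s,c=cv2.connectedComponentsWithStats(m)
    return [(c[i].round(1),s[i][:5]) for i in range(1,n) if s[i][4]>=amin]
def fitcyl(n,cen,r,z0,z1):
    c=unproj(n,[cen],z1)[0][:2]
    for _ in range(6):
        h=cv2.convexHull(proj(n,cyl(c,r,z0,z1)).astype(np.float32)); M=cv2.moments(h)
        e=np.array(cen)-[M['m10']/M['m00'],M['m01']/M['m00']]
        p=unproj(n,[[M['m10']/M['m00'],M['m01']/M['m00']],cen],z1); c=c+(p[1]-p[0])[:2]
    return c.round(1),cv2.contourArea(h)
E
python3 - <<'E'
from h import *
for n in("top","scene"):
    im=cv2.imread(f"pics/{n}0.png")
    for col in("blue","yellow"):
        for c,s in blobs(im,col):
            r,z0,z1=(17,100,113) if col=="blue" else (31,56,69)
            print(n,col,c,s,fitcyl(n,c,r,z0,z1))
E
```

```text
top blue [260.2  28.4] [249  18  23  22 366] (array([899.4, -53.2]), 162.0140287264221)
top blue [109.7 151.6] [104 146  13  13 123] (array([592.1, 328.2]), 171.47491016745334)
top blue [300.8 210.2] [295 204  13  13 129] (array([ 435.1, -133.3]), 171.85999754723161)
top blue [177.4 215.7] [171 210  13  13 128] (array([430.4, 160.4]), 172.85205476172268)
top yellow [335.1 142. ] [324 131  23  23 396] (array([ 607.2, -235. ]), 488.9933712950442)
top yellow [126.4 234.8] [116 224  22  23 380] (array([386.7, 300.1]), 503.4141396834166)
scene blue [161.9 126.2] [154 120  17  13 173] (array([887., -23.]), 96.24377964629093)
scene blue [303.2 166. ] [299 162  10   9  67] (array([ 435.4, -133.5]), 113.00261358753778)
scene blue [248.  237.7] [243 233  11  11 102] (array([430.2, 161.1]), 153.16295791009907)
scene blue [156.9 252.7] [151 247  13  12 123] (array([592.2, 326.1]), 166.87784689979162)
scene yellow [271.7 132.5] [264 127  16  12 157] (array([ 609.1, -239.3]), 247.31453906872775)
scene yellow [230.6 295.6] [220 285  23  23 411] (array([387. , 298.9]), 529.2397454262245)
```

```bash
cat > fit.py <<'E'
from h import *
from scipy.optimize import minimize
def boxp(p,sx,sy,h):
    x,y,a=p; c,s=np.cos(a),np.sin(a)
    return np.array([[x+c*u*sx/2-s*v*sy/2,y+s*u*sx/2+c*v*sy/2,z] for z in(0,h) for u in(-1,1) for v in(-1,1)])
S=8
def render(n,p,dims,roi):
    h=cv2.convexHull(proj(n,boxp(p,*dims)).astype(np.float32)).reshape(-1,2)
    m=np.zeros(((roi[3]-roi[1])*4,(roi[2]-roi[0])*4),np.uint8)
    cv2.fillPoly(m,[np.round((h-[roi[0]-.5,roi[1]-.5])*4*16).astype(np.int32)],1,shift=4) 
    return cv2.resize(m.astype(np.float32),None,fx=.25,fy=.25,interpolation=cv2.INTER_AREA)
def fit(p0,dims,masks):
    rois={n:r for n,(m,r) in masks.items()}
    def cost(q):
        p=[q[0]*10,q[1]*10,q[2]*.1]
        return sum(np.abs(render(n,p,dims,r)-m).sum()/m.sum() for n,(m,r) in masks.items())
    r=minimize(cost,[p0[0]/10,p0[1]/10,p0[2]*10],method="Nelder-Mead",options=dict(initial_simplex=np.array([p0[0]/10,p0[1]/10,p0[2]*10])+np.array([[0,0,0],[1.,0,0],[0,1.,0],[0,0,1.]]),xatol=1e-3,fatol=1e-5))
    return np.array([r.x[0]*10,r.x[1]*10,r.x[2]*.1]).round(3),round(r.fun,3)
if __name__=="__main__":
    ims={n:cv2.imread(f"pics/{n}0.png") for n in("top","scene")}
    # name: p0, dims, z, 
    R={"tube_rack":((590,260,.2),(64,188,50)),"cup_rack":((610,-270,.2),(92,188,32)),"tray":((600,0,.2),(68,168,14))}
    g={"tube_rack":(140,152),"cup_rack":(345,141),"tray":(246,141)}
    for k,(p0,d) in R.items():
        xy=unproj("top",[g[k]],d[2])[0]; p0=(xy[0],xy[1],.2)
        masks={}
        for n in ims:
            b=boxp(p0,d[0]+30,d[1]+30,d[2]); q=proj(n,b); x0,y0=np.floor(q.min(0)).astype(int);x1,y1=np.ceil(q.max(0)).astype(int)
            im=ims[n][y0:y1,x0:x1]; hsv=cv2.cvtColor(im,cv2.COLOR_BGR2HSV)
            m=((hsv[...,2]<125)).astype(np.uint8)
            m|=((hsv[...,1]>110)).astype(np.uint8)   # caps/lids count as rack where they overlap
            m=cv2.morphologyEx(m,cv2.MORPH_CLOSE,np.ones((3,3)))
            cs,_=cv2.findContours(m,cv2.RETR_EXTERNAL,cv2.CHAIN_APPROX_NONE); c=max(cs,key=cv2.contourArea); m[:]=0; cv2.drawContours(m,[c],-1,1,-1)
            masks[n]=(m.astype(np.float32),(x0,y0,x1,y1))
        for sel in(("top",),("scene",),("top","scene")):
            print(k,sel,*fit(p0,d,{n:masks[n] for n in sel}))
    for nm,c in(("cA",[(32,365),(135,375),(128,447),(24,434)]),("cB",[(497,455),(588,440),(605,510),(510,525)])):
        P=unproj("top",np.array(c)/4.2875+[229.6,109.6],9)[:,:2]; print(nm,P.mean(0).round(1),
          "sides",[np.linalg.norm(P[i]-P[i-1]).round(1) for i in range(4)], "yaw of y",[np.arctan2(-(v:=a)[0],a[1]).round(3) for a in(P[0]-P[1],P[3]-P[2])])
E
python3 fit.py
```

```text
tube_rack ('top',) [6.08036e+02 2.74586e+02 2.45000e-01] 0.051
tube_rack ('scene',) [6.06608e+02 2.78978e+02 2.55000e-01] 0.067
tube_rack ('top', 'scene') [6.07055e+02 2.76883e+02 2.50000e-01] 0.12
cup_rack ('top',) [ 6.18580e+02 -2.70314e+02  2.95000e-01] 0.042
cup_rack ('scene',) [ 6.18672e+02 -2.71433e+02  3.02000e-01] 0.043
cup_rack ('top', 'scene') [ 6.18485e+02 -2.70455e+02  2.99000e-01] 0.086
tray ('top',) [ 6.29239e+02 -6.09300e+00  2.29000e-01] 0.045
tray ('scene',) [ 6.3003e+02 -6.1950e+00  2.3300e-01] 0.066
tray ('top', 'scene') [ 6.2964e+02 -7.0280e+00  2.2300e-01] 0.117
cA [458.6  -8.8] sides [np.float64(42.9), np.float64(63.9), np.float64(44.6), np.float64(64.5)] yaw of y [np.float64(-0.127), np.float64(-0.153)]
cB [ 402.  -297.6] sides [np.float64(43.6), np.float64(58.0), np.float64(44.3), np.float64(60.3)] yaw of y [np.float64(0.127), np.float64(0.117)]
```

```bash
cat > ov.py <<'E'
from fit import *
import sys
G={"tube_rack":((607.3,276.5,.248),(64,176,50)),"cup_rack":((618.5,-270.5,.297),(92,176,32)),"tray":((629.5,-6.3,.229),(68,168,14)),"cA":((458.6,-8.8,-.14),(44,62,10)),"cB":((402,-297.6,.122),(44,62,10))}
def loc(k,v,z=0):
    x,y,a=G[k][0];return np.array([x-np.sin(a)*v,y+np.cos(a)*v,z])
def draw(n,im,sc):
    im=cv2.resize(im,None,fx=sc,fy=sc,interpolation=cv2.INTER_CUBIC)
    def pl(P,col): cv2.polylines(im,[np.round((proj(n,P)+.5)*sc*16-8).astype(np.int32)],True,col,1,cv2.LINE_AA,shift=4)
    for k,(p,d) in G.items():
        b=boxp(p,*d)
        for z in(0,4): pl(b[[z,z+1,z+3,z+2]],(0,255,0) if z else (255,0,255))
    for y in(-56,0,56): pl(cyl(loc("tube_rack",y),25,50,50)[:40],(0,255,255))
    for y in(-42,42): pl(cyl(loc("cup_rack",y),39,32,32)[:40],(0,255,255))
    for c in((435.2,-133.4),(430.3,160.7)): pl(cyl(c,17,113,113)[:40],(0,0,255)); pl(cyl(c,17,0,0)[:40],(0,0,255))
    pl(cyl((387,299.5),31,69,69)[:40],(0,0,255))
    return im
if __name__=="__main__":
    a=draw("top",cv2.imread("pics/top0.png"),5)
    cv2.imwrite("pics/o1.png",a[110*5:229*5,95*5:255*5]); cv2.imwrite("pics/o2.png",a[110*5:229*5,230*5:389*5]); 
    b=draw("scene",cv2.imread("pics/scene0.png"),4)
    cv2.imwrite("pics/o3.png",b[100*4:250*4,200*4:360*4])
E
python3 ov.py
```

```text
(no output)
```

View pics/o1.png

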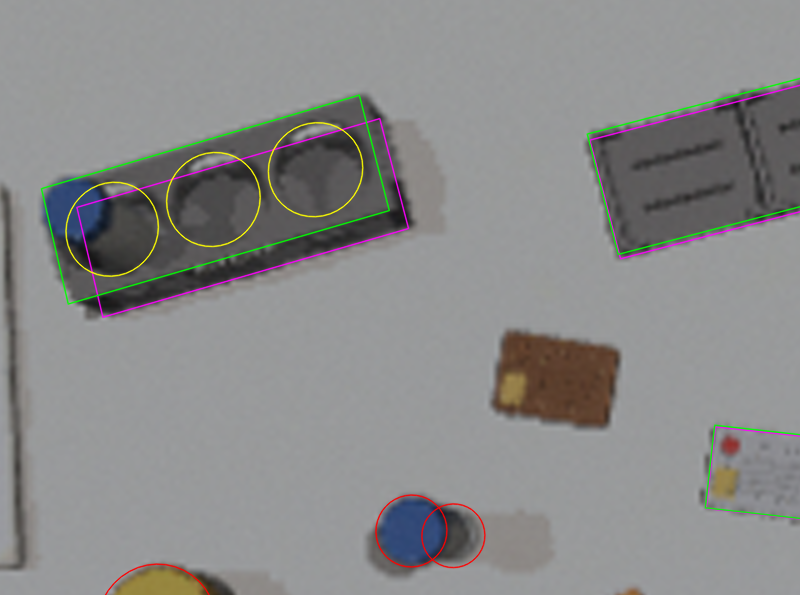

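View pics/o2.png

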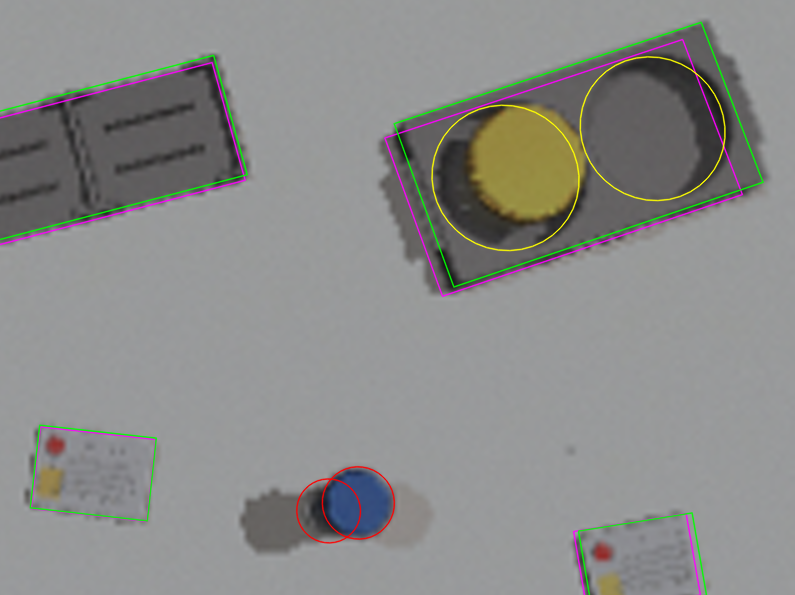

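View pics/o3.png

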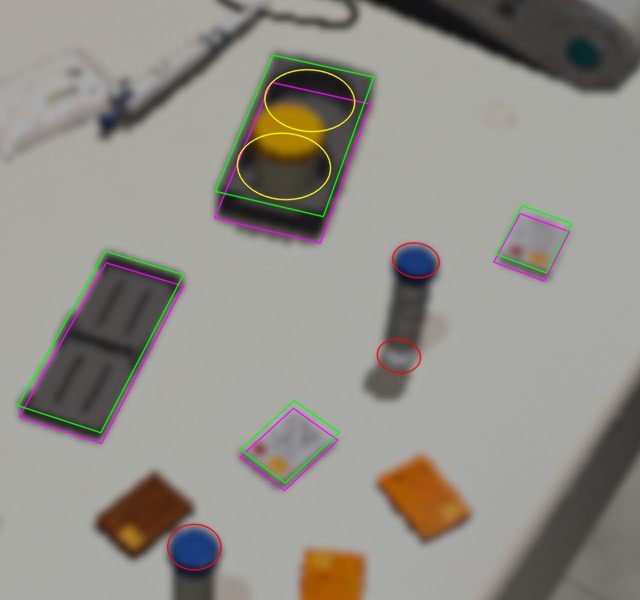

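Both overlays fit within about 1–2 mm: rack edges, holes and caps line up in both cameras. The two white printed plates fit 44 x 62 mm, while the others are brown or orange. I'm writing a planning helper that works out row values, then I'll go to the cup first.

```bash
cat > pl.py <<'E'
from h import *
import sys
from scipy.spatial.transform import Rotation as Ro
from scipy.optimize import fsolve
def pose():
    s=robot.read_state(); return np.array(s["position"]),Ro.from_euler("xyz",s["ee_rot"])
def run(p,R,rows):
    out=[]
    for r in rows:
        p=p+R.apply(np.array(r[3:6])*1000); R=R*Ro.from_rotvec(r[:3]); out.append(p)
    return p,R,np.array(out)
def yawof(R): x=R.apply([1,0,0]); return np.arctan2(x[1],x[0])
def go(x,y,z,yaw,N):
    p,R=pose()
    def f(v):
        q,S,_=run(p,R,[[0,0,v[0],v[1]/1e3,v[2]/1e3,v[3]/1e3]]*N); d=yawof(S)-yaw
        return [q[0]-x,q[1]-y,q[2]-z,100*np.arctan2(np.sin(d),np.cos(d))]
    d=np.array([x,y,z])-p; v0=R.inv().apply(d)/N; dy=np.arctan2(np.sin(yaw-yawof(R)),np.cos(yaw-yawof(R)))
    v=fsolve(f,[-dy/N,*v0]); 
    q,S,path=run(p,R,[[0,0,v[0],*v[1:]/1e3]]*N)
    w=R.apply([0,0,1])
    print("from",p.round(1),"yaw",yawof(R).round(3),"tilt xy",w[:2].round(4),"-> per row x%d: az %.4f x %.2f y %.2f z %.2f mm"%(N,*v),"minR",np.hypot(*path[:,:2].T).min().round(), "end",q.round(1))
if __name__=="__main__":
    a=[float(t) for t in sys.argv[1:]]; go(*a[:4],int(a[4]))
E
for n in 15 20; do python3 pl.py 387 299.5 200 .297 $n; done
```

```text
from [ 166.4 -602.   226. ] yaw -1.301 tilt xy [-0.0005  0.0013] -> per row x15: az -0.1065 x -21.38 y -65.55 z 1.81 mm minR 480.0 end [387.  299.5 200. ]
from [ 166.4 -602.   226. ] yaw -1.301 tilt xy [-0.0005  0.0013] -> per row x20: az -0.0799 x -15.38 y -49.38 z 1.35 mm minR 480.0 end [387.  299.5 200. ]
```

Run:
```python
from pl import *
p,R=pose(); print(run(p,R,[[0,0,-.08,-.0155,-.0495,.0013]]*20)[2][:12].round())
print(unproj("top",[[425,95],[437,213],[425,150]],100).round())
```

```text
[[ 210. -574.  225.]
 [ 251. -542.  223.]
 [ 290. -508.  222.]
 [ 325. -470.  221.]
 [ 358. -430.  220.]
 [ 387. -387.  218.]
 [ 413. -342.  217.]
 [ 435. -295.  216.]
 [ 453. -246.  215.]
 [ 467. -196.  213.]
 [ 477. -145.  212.]
 [ 483.  -94.  211.]]
[[ 716. -465.  100.]
 [ 417. -469.  100.]
 [ 574. -451.  100.]]
```

Call:
carry_out(moves=[0,0,-0.08,-0.0155,-0.0495,0,100,0,0,-0.08,-0.0155,-0.0495,0,100,0,0,-0.08,-0.0155,-0.0495,0,100,0,0,-0.08,-0.0155,-0.0495,0,100,0,0,-0.08,-0.0155,-0.0495,0,100], force=25)

```text
time_s: 0.72
position: [359.1, -428.5, 226.4]
ee_rot: [-3.142, 0.0, -0.898]
ft_force: [-0.4, -1.6, -0.4]
gripper_width: 91.9
```

Call:
carry_out(moves=[0,0,-0.08,-0.0155,-0.0495,0,100,0,0,-0.08,-0.0155,-0.0495,0,100,0,0,-0.08,-0.0155,-0.0495,0,100,0,0,-0.08,-0.0155,-0.0495,0,100,0,0,-0.08,-0.0155,-0.0495,0,100])

```text
time_s: 1.35
position: [467.6, -194.9, 226.5]
ee_rot: [3.142, 0.0, -0.498]
ft_force: [1.1, 0.2, -0.6]
gripper_width: 91.8
```

```bash
python3 pl.py 387 299.5 200 .297 10
```

```text
from [ 467.6 -194.9  226.5] yaw -0.498 tilt xy [-0.0002  0.0001] -> per row x10: az -0.0795 x -15.30 y -49.09 z 2.66 mm minR 480.0 end [387.  299.5 200. ]
```

Tracking matches the model.

Call:
carry_out(moves=[0,0,-0.08,-0.0153,-0.049,0.0026,100,0,0,-0.08,-0.0153,-0.049,0.0026,100,0,0,-0.08,-0.0153,-0.049,0.0026,100,0,0,-0.08,-0.0153,-0.049,0.0026,100,0,0,-0.08,-0.0153,-0.049,0.0026,100])

```text
time_s: 1.98
position: [476.8, 59.9, 213.5]
ee_rot: [-3.142, 0.0, -0.099]
ft_force: [0.1, 0.3, 0.4]
gripper_width: 91.7
```

Call:
carry_out(moves=[0,0,-0.08,-0.0153,-0.049,0.0026,100,0,0,-0.08,-0.0153,-0.049,0.0026,100,0,0,-0.08,-0.0153,-0.049,0.0026,100,0,0,-0.08,-0.0153,-0.049,0.0026,100,0,0,-0.08,-0.0153,-0.049,0.0026,100])

```text
time_s: 2.6
position: [386.0, 298.1, 200.4]
ee_rot: [3.142, 0.0, 0.301]
ft_force: [0.4, -0.6, 0.2]
gripper_width: 91.6
```

```bash
python3 pl.py 387 299.5 80 .297 5;python3 pl.py 387 299.5 42 .297 5
python3 - <<'E'
from h import *
print(robot.read_state()["q"].round(2))
cv2.imwrite("pics/s1.png",read_camera("scene"))
E
```

```text
from [386.  298.1 200.4] yaw 0.301 tilt xy [-0.0002 -0.0001] -> per row x5: az 0.0008 x 0.27 y -0.22 z 24.09 mm minR 488.0 end [387.  299.5  80. ]
from [386.  298.1 200.4] yaw 0.301 tilt xy [-0.0002 -0.0001] -> per row x5: az 0.0008 x 0.27 y -0.22 z 31.69 mm minR 488.0 end [387.  299.5  42. ]
[-0.19  0.33 -0.73  1.89  0.26  1.02 -0.72]
```

View pics/s1.png

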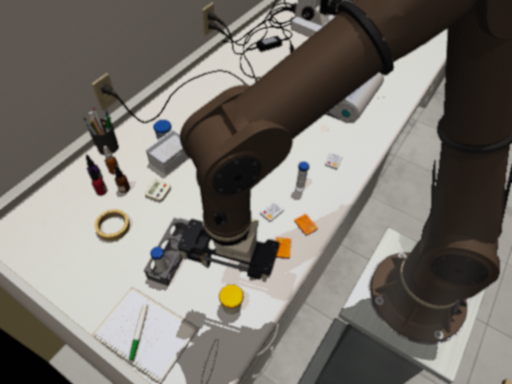

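The gripper hangs above the cup at (231,296), with its long axis along the jaw direction and nothing in the way. I'll descend.

Call:
carry_out(moves=[0,0,0,0.001,-0.001,0.04,100,0,0,0,0,0,0.04,100,0,0,0,0,0,0.04,100,0,0,0,0,0,0.03,100,0,0,0,0,0,0.008,100])

```text
time_s: 3.28
position: [386.6, 297.0, 41.1]
ee_rot: [3.14, 0.003, 0.299]
ft_force: [-0.6, -0.7, 0.1]
gripper_width: 91.6
```

Call:
carry_out(moves=[0,0,0,0,0,0,60,0,0,0,0,0,0,50,0,0,0,0,0,0,50,0,0,0,0,0,0,50,0,0,0,0,0,0,50])

```text
time_s: 3.9
position: [388.0, 298.4, 43.5]
ee_rot: [-3.141, -0.001, 0.299]
ft_force: [0.4, -1.7, 7.3]
gripper_width: 60.5
```

Call:
carry_out(moves=[0,0,0,0,0,0,45,0,0,0,0,0,-0.01,45,0,0,0,0,0,-0.035,45,0,0,0,0,0,-0.05,45,0,0,0,0,0,-0.05,45])

```text
time_s: 4.53
position: [387.0, 297.9, 189.6]
ee_rot: [-3.141, 0.001, 0.299]
ft_force: [0.5, 0.0, -1.2]
gripper_width: 60.6
```

```bash
python3 pl.py 630.8 -310.7 190 .297 15
```

```text
from [387.  297.9 189.6] yaw 0.299 tilt xy [-0.0006 -0.    ] -> per row x15: az 0.0002 x 3.61 y 43.56 z -0.03 mm minR 470.0 end [ 630.8 -310.7  190. ]
```

Call:
carry_out(moves=[0,0,0,0.002,0.022,0,45,0,0,0,0.004,0.044,0,45,0,0,0,0.004,0.044,0,45,0,0,0,0.004,0.044,0,45,0,0,0,0.004,0.044,0,45])

```text
time_s: 5.15
position: [463.2, 112.9, 188.3]
ee_rot: [3.142, -0.0, 0.299]
ft_force: [0.6, 0.5, -0.9]
gripper_width: 60.4
```

Call:
carry_out(moves=[0,0,0,0.004,0.044,0,45,0,0,0,0.004,0.044,0,45,0,0,0,0.004,0.044,0,45,0,0,0,0.004,0.044,0,45,0,0,0,0.004,0.044,0,45])

```text
time_s: 5.78
position: [547.2, -91.4, 188.4]
ee_rot: [-3.141, -0.0, 0.299]
ft_force: [0.4, 1.6, -0.4]
gripper_width: 60.3
```

Call:
carry_out(moves=[0,0,0,0.004,0.044,0,45,0,0,0,0.004,0.044,0,45,0,0,0,0.004,0.044,0,45,0,0,0,0.004,0.044,0,45,0,0,0,0.002,0.02,0,45])

```text
time_s: 6.4
position: [621.7, -275.4, 187.8]
ee_rot: [3.141, 0.0, 0.296]
ft_force: [-1.9, 0.7, -0.4]
gripper_width: 60.4
```

```bash
python3 pl.py 630.8 -310.7 60 .297 5;  python3 - <<'E'
from h import *
cv2.imwrite("pics/s2.png",read_camera("scene")); t=read_camera("top");cv2.imwrite("pics/t2.png",t)
print([ (c,s[4]) for c,s in blobs(t,"yellow")])
E
```

```text
from [ 621.7 -275.4  187.8] yaw 0.296 tilt xy [-0.0003 -0.0004] -> per row x5: az -0.0002 x -0.30 y 7.28 z 25.56 mm minR 684.0 end [ 630.8 -310.7   60. ]
[]
```

View pics/s2.png

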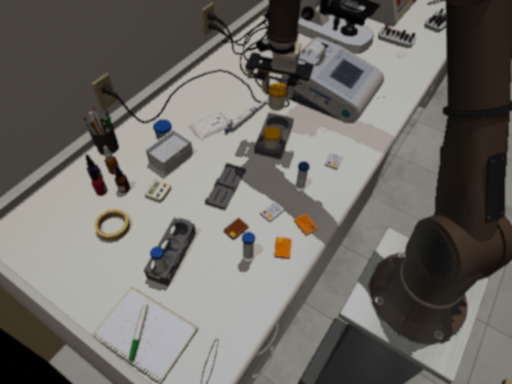

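The cup hangs at (278,93), the lid is in the jaws and the tool is clear of the analyser. I'll finish the approach and lower.

Call:
carry_out(moves=[0,0,0,-0.001,0.018,0,45,0,0,0,-0.0005,0.0184,0.02,45,0,0,0,0,0,0.04,45,0,0,0,0,0,0.04,45,0,0,0,0,0,0,45])

```text
time_s: 7.12
position: [628.1, -307.2, 83.2]
ee_rot: [-3.137, 0.006, 0.299]
ft_force: [0.5, 0.4, -0.7]
gripper_width: 60.3
```

```bash
python3 pl.py 630.8 -310.7 47.5 .297 5;  python3 - <<'E'
from h import *
cv2.imwrite("pics/s3.png",cv2.resize(read_camera("scene")[50:200,200:350],(600,600),interpolation=cv2.INTER_CUBIC))
E
```

```text
from [ 628.1 -307.2   83.2] yaw 0.299 tilt xy [-0.0073  0.0025] -> per row x5: az 0.0004 x 0.36 y 0.86 z 7.13 mm minR 700.0 end [ 630.8 -310.7   47.5]
```

View pics/s3.png

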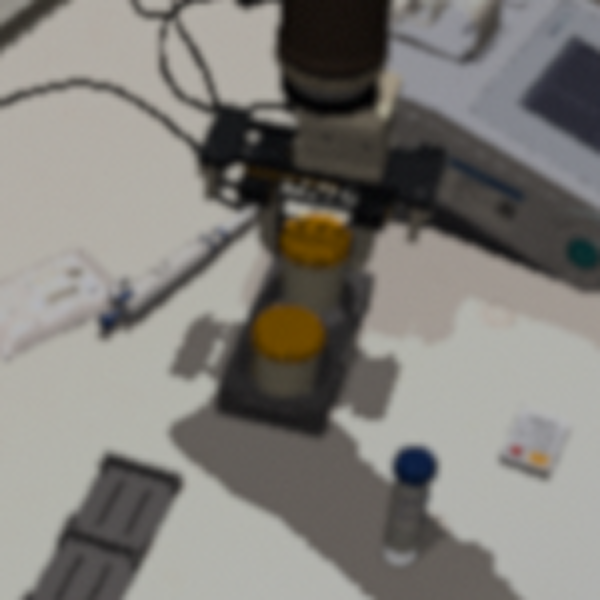

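Call:
carry_out(moves=[0,0,0,0,0,0,45,0,0,0,0,0.001,0.012,45,0,0,0,0,0.001,0.01,45,0,0,0,0,0,0.006,45,0,0,0,0,0,0,45])

```text
time_s: 7.8
position: [631.3, -309.2, 58.9]
ee_rot: [-3.141, 0.001, 0.299]
ft_force: [0.6, -0.0, -0.5]
gripper_width: 60.5
```

```bash
python3 pl.py 630.8 -310.7 47.5 .297 5
```

```text
from [ 631.3 -309.2   58.9] yaw 0.299 tilt xy [-0.0011  0.0005] -> per row x5: az 0.0004 x -0.17 y 0.26 z 2.29 mm minR 703.0 end [ 630.8 -310.7   47.5]
```

Call:
carry_out(moves=[0,0,0,0,0.001,0.004,45,0,0,0,0,0,0.003,45,0,0,0,0,0,0.002,45,0,0,0,0,0,0.001,45,0,0,0,0,0,0,45])

```text
time_s: 8.43
position: [632.0, -310.3, 49.7]
ee_rot: [3.142, 0.0, 0.299]
ft_force: [0.7, -0.3, -0.9]
gripper_width: 60.4
```

Call:
carry_out(moves=[0,0,0,0,0,0.001,45,0,0,0,0,0,0.001,45,0,0,0,0,0,0.0,45,0,0,0,0,0,0,45,0,0,0,0,0,0,45])

```text
time_s: 9.05
position: [632.0, -310.3, 47.8]
ee_rot: [3.142, 0.0, 0.299]
ft_force: [-0.1, -0.4, 0.1]
gripper_width: 60.7
```

Call:
carry_out(moves=[0,0,0,0,0,0.0005,45,0,0,0,0,0,0.0005,45,0,0,0,0,0,0,45,0,0,0,0,0,0,45,0,0,0,0,0,0,45])

```text
time_s: 9.68
position: [632.0, -310.3, 46.7]
ee_rot: [3.142, 0.0, 0.299]
ft_force: [-0.3, 1.2, -0.9]
gripper_width: 60.8
```

Call:
carry_out(moves=[0,0,0,0,0,0.0005,45,0,0,0,0,0,0.0005,45,0,0,0,0,0,0.0005,45,0,0,0,0,0,0,45,0,0,0,0,0,0,45])

```text
time_s: 10.3
position: [632.1, -310.5, 46.6]
ee_rot: [3.141, -0.0, 0.299]
ft_force: [-3.9, 1.7, 10.0]
gripper_width: 60.3
```

Contact at TCP 46.6 mm, where 46.5 was expected. I'll relieve the pressure and release.

Call:
carry_out(moves=[0,0,0,0,0,-0.001,45,0,0,0,0,0,0,70,0,0,0,0,0,0,88,0,0,0,0,0,0,92,0,0,0,0,0,0,92])

```text
time_s: 10.92
position: [632.0, -310.3, 46.1]
ee_rot: [-3.142, 0.0, 0.299]
ft_force: [-0.2, 0.9, 0.5]
gripper_width: 83.6
```

Call:
carry_out(moves=[0,0,0,0,0,-0.01,92,0,0,0,0,0,-0.03,92,0,0,0,0,0,-0.05,92,0,0,0,0,0,-0.05,92,0,0,0,0,0,0,92])

```text
time_s: 11.55
position: [634.8, -310.7, 192.3]
ee_rot: [3.136, -0.007, 0.299]
ft_force: [0.1, 0.5, -1.0]
gripper_width: 84.7
```

```bash
python3 pl.py 435.2 -133.4 185 .248 7
python3 - <<'E'
from h import *
s=read_camera("scene"); print(blobs(s,"yellow")); cv2.imwrite("pics/s4.png",cv2.resize(s[50:200,200:350],(600,600),interpolation=cv2.INTER_CUBIC))
E
```

```text
from [ 634.8 -310.7  192.3] yaw 0.299 tilt xy [ 0.0085 -0.003 ] -> per row x7: az 0.0073 x -20.51 y -32.17 z 0.72 mm minR 455.0 end [ 435.2 -133.4  185. ]
[(array([277.5, 116.6]), array([270, 112,  16,  11, 128], dtype=int32))]
```

View pics/s4.png

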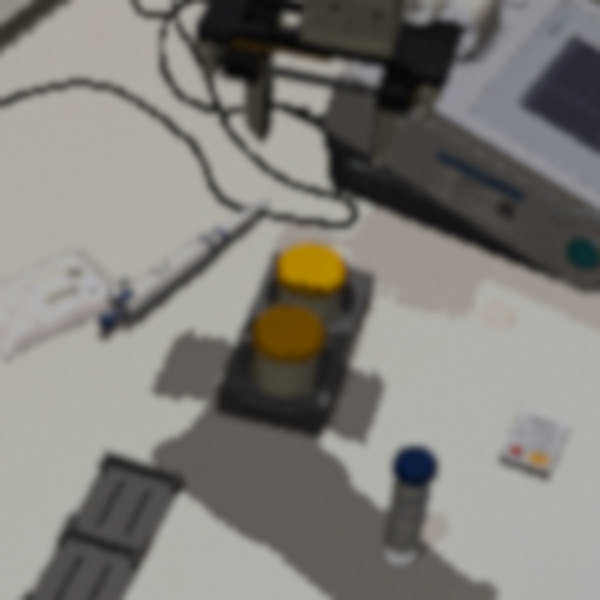

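The cup stands in the free well at (278,117), its lid level with the rack, and the racked cup hasn't moved. Next is the tube at (303,166).

Call:
carry_out(moves=[0,0,0.01,-0.0205,-0.032,0,92,0,0,0.01,-0.0205,-0.032,0,92,0,0,0.01,-0.0205,-0.032,0,92,0,0,0.01,-0.0205,-0.032,0,92,0,0,0.01,-0.0205,-0.032,0,92])

```text
time_s: 12.22
position: [487.6, -183.8, 185.3]
ee_rot: [-3.141, 0.002, 0.249]
ft_force: [1.2, 0.7, 0.2]
gripper_width: 84.9
```

Call:
carry_out(moves=[0,0,0,-0.0205,-0.032,0,92,0,0,0,-0.0205,-0.032,0,92,0,0,0,0,0,0,92,0,0,0,0,0,0,92,0,0,0,0,0,0,92])

```text
time_s: 12.85
position: [434.4, -133.4, 186.0]
ee_rot: [-3.141, -0.0, 0.248]
ft_force: [-0.1, -0.1, -0.1]
gripper_width: 84.8
```

```bash
python3 pl.py 435.2 -133.4 61 .248 4
```

```text
from [ 434.4 -133.4  186. ] yaw 0.248 tilt xy [-0.0001  0.0003] -> per row x4: az 0.0000 x 0.19 y 0.06 z 31.24 mm minR 455.0 end [ 435.2 -133.4   61. ]
```

Call:
carry_out(moves=[0,0,0,0.001,0,0.04,92,0,0,0,0,0,0.045,92,0,0,0,0,0,0.03,80,0,0,0,0,0,0.01,60,0,0,0,0,0,0,50])

```text
time_s: 13.48
position: [435.1, -132.6, 61.1]
ee_rot: [-3.141, 0.001, 0.249]
ft_force: [-0.4, -0.3, -0.4]
gripper_width: 59.1
```

Call:
carry_out(moves=[0,0,0,0,0,0,40,0,0,0,0,0,0,30,0,0,0,0,0,0,20,0,0,0,0,0,0,20,0,0,0,0,0,0,20])

```text
time_s: 14.1
position: [435.5, -132.8, 62.0]
ee_rot: [3.141, -0.001, 0.249]
ft_force: [-0.7, -0.3, 7.1]
gripper_width: 33.2
```

Call:
carry_out(moves=[0,0,0,0,0,-0.005,20,0,0,0,0,0,-0.02,20,0,0,0,0,0,-0.04,20,0,0,0,0,0,-0.05,20,0,0,0,0,0,-0.025,20])

```text
time_s: 14.72
position: [435.6, -132.4, 203.9]
ee_rot: [3.14, -0.002, 0.249]
ft_force: [-0.1, 0.5, -1.1]
gripper_width: 32.8
```

```bash
python3 pl.py 607.3 276.5 200 .248 10
```

```text
from [ 435.6 -132.4  203.9] yaw 0.249 tilt xy [ 0.0028 -0.0009] -> per row x10: az 0.0001 x 26.70 y -35.41 z 0.40 mm minR 462.0 end [607.3 276.5 200. ]
```

Call:
carry_out(moves=[0,0,0,0.0135,-0.018,0,20,0,0,0,0.0265,-0.035,0,20,0,0,0,0.0265,-0.035,0,20,0,0,0,0.0265,-0.035,0,20,0,0,0,0.0265,-0.035,0,20])

```text
time_s: 15.35
position: [512.0, 51.2, 201.4]
ee_rot: [3.141, 0.0, 0.249]
ft_force: [0.2, -0.8, -0.4]
gripper_width: 32.8
```

Call:
carry_out(moves=[0,0,0,0.0265,-0.035,0,20,0,0,0,0.0265,-0.035,0,20,0,0,0,0.0265,-0.035,0,20,0,0,0,0.0265,-0.035,0,20,0,0,0,0.0265,-0.035,0,20])

```text
time_s: 15.98
position: [597.4, 253.3, 201.2]
ee_rot: [3.141, 0.0, 0.249]
ft_force: [0.5, 0.1, -0.0]
gripper_width: 33.0
```

Call:
carry_out(moves=[0,0,0,0.0135,-0.018,0,20,0,0,0,0,0,0,20,0,0,0,0,0,0,20,0,0,0,0,0,0,20,0,0,0,0,0,0,20])

```text
time_s: 16.6
position: [605.9, 272.0, 201.5]
ee_rot: [3.141, -0.0, 0.248]
ft_force: [-0.2, -0.8, -1.1]
gripper_width: 32.9
```

```bash
python3 pl.py 607.3 276.5 110 .248 3
python3 - <<'E'
from h import *
s=read_camera("scene"); print(blobs(s,"blue")); cv2.imwrite("pics/s5.png",cv2.resize(s[170:320,90:240],(600,600),interpolation=cv2.INTER_CUBIC))
E
```

```text
from [605.9 272.  201.5] yaw 0.248 tilt xy [ 0.0003 -0.0004] -> per row x3: az -0.0001 x 0.83 y -1.36 z 30.49 mm minR 665.0 end [607.3 276.5 110. ]
[(array([163.9, 125.7]), array([158, 120,  13,  13, 125], dtype=int32)), (array([154.4, 200.5]), array([152, 199,   6,   4,  17], dtype=int32)), (array([248. , 237.7]), array([243, 233,  11,  11, 100], dtype=int32)), (array([157. , 252.9]), array([151, 247,  13,  12, 115], dtype=int32))]
```

View pics/s5.png

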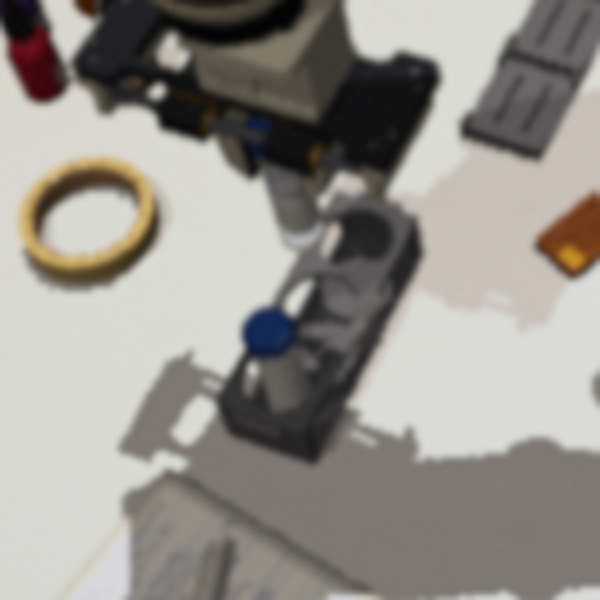

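Run:
```python
from h import *
c=(605.9,272); q=(proj("scene",cyl(c,15,139.5,139.5)[:40])-[90,170])*4; print(q.min(0),q.max(0))
c=(607.3,276.5); q=(proj("scene",cyl(c,25,50,50)[:40])-[90,170])*4; print("hole0",q.min(0),q.max(0))
```

```text
[276.57165599 211.12742669] [324.8501145  251.57862695]
hole0 [277.82456984 275.09377332] [353.0090953  340.23300028]
```

Run:
```python
from ov import *
b=draw("scene",cv2.imread("pics/scene0.png"),7)
cv2.imwrite("pics/o4.png",b[210*7:290*7,130*7:210*7])
```

View pics/o4.png

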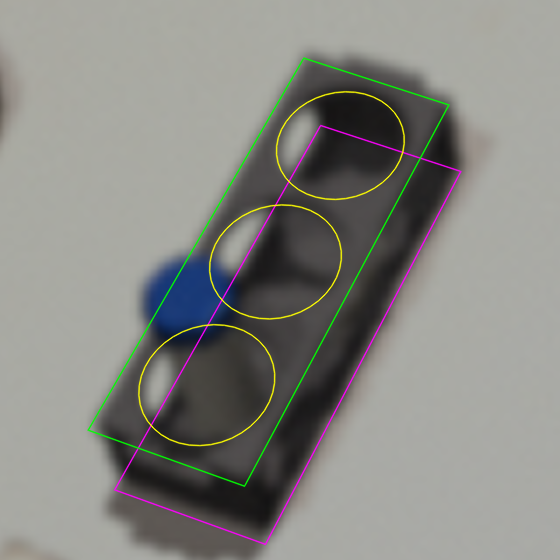

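The held tube's foot is at crop (303,238), where it was predicted. The hole overlay is within about 1 px of the hole. I'll lower it.

Call:
carry_out(moves=[0,0,0,0.0015,-0.0037,0.03,20,0,0,0,0,0,0.04,20,0,0,0,0,0,0.03,20,0,0,0,0,0,0.015,20,0,0,0,0,0,0,20])

```text
time_s: 17.27
position: [606.0, 276.6, 85.7]
ee_rot: [3.141, 0.001, 0.249]
ft_force: [-0.9, 0.5, 0.1]
gripper_width: 33.3
```

Call:
carry_out(moves=[0,0,0,0,0,0.006,20,0,0,0,0,0,0.004,20,0,0,0,0,0,0.003,20,0,0,0,0,0,0.001,20,0,0,0,0,0,0,20])

```text
time_s: 17.9
position: [606.3, 277.0, 72.2]
ee_rot: [-3.142, -0.0, 0.249]
ft_force: [-0.6, -0.1, 0.1]
gripper_width: 33.0
```

Call:
carry_out(moves=[0,0,0,0,0,0.002,20,0,0,0,0,0,0.002,20,0,0,0,0,0,0.001,20,0,0,0,0,0,0.001,20,0,0,0,0,0,0,20])

```text
time_s: 18.52
position: [606.2, 277.0, 66.1]
ee_rot: [3.142, 0.0, 0.249]
ft_force: [-0.8, 0.5, -1.0]
gripper_width: 33.0
```

Call:
carry_out(moves=[0,0,0,0,0,0.0005,20,0,0,0,0,0,0.0005,20,0,0,0,0,0,0.0005,20,0,0,0,0,0,0,20,0,0,0,0,0,0,20])

```text
time_s: 19.15
position: [606.3, 277.0, 65.1]
ee_rot: [3.142, -0.0, 0.249]
ft_force: [-1.2, -0.8, 5.2]
gripper_width: 33.0
```

Contact at 65.1 mm, where 65 was expected. Releasing.

Call:
carry_out(moves=[0,0,0,0,0,-0.0005,25,0,0,0,0,0,0,45,0,0,0,0,0,0,60,0,0,0,0,0,0,70,0,0,0,0,0,0,70])

```text
time_s: 19.77
position: [606.3, 277.0, 65.2]
ee_rot: [3.142, 0.0, 0.249]
ft_force: [-0.7, 0.3, 0.6]
gripper_width: 63.3
```

Call:
carry_out(moves=[0,0,0,0,0,-0.01,70,0,0,0,0,0,-0.03,70,0,0,0,0,0,-0.05,70,0,0,0,0,0,-0.045,70,0,0,0,0,0,0,80])

```text
time_s: 20.4
position: [607.9, 278.8, 205.4]
ee_rot: [-3.139, -0.007, 0.249]
ft_force: [0.0, -0.5, -0.3]
gripper_width: 70.0
```

```bash
python3 pl.py 430.3 160.7 190 .248 5
python3 - <<'E'
from h import *
s=read_camera("scene"); print(blobs(s,"blue")); cv2.imwrite("pics/s6.png",cv2.resize(s[170:320,90:290],(800,600),interpolation=cv2.INTER_CUBIC))
E
```

```text
from [607.9 278.8 205.4] yaw 0.249 tilt xy [0.0067 0.004 ] -> per row x5: az 0.0002 x -40.26 y 14.16 z 2.75 mm minR 459.0 end [430.3 160.7 190. ]
[(array([162.8, 126. ]), array([156, 120,  15,  13, 152], dtype=int32)), (array([166.1, 235.5]), array([160, 230,  13,  12, 112], dtype=int32)), (array([248. , 237.7]), array([243, 233,  11,  11, 100], dtype=int32)), (array([157. , 252.8]), array([151, 247,  13,  12, 114], dtype=int32))]
```

View pics/s6.png

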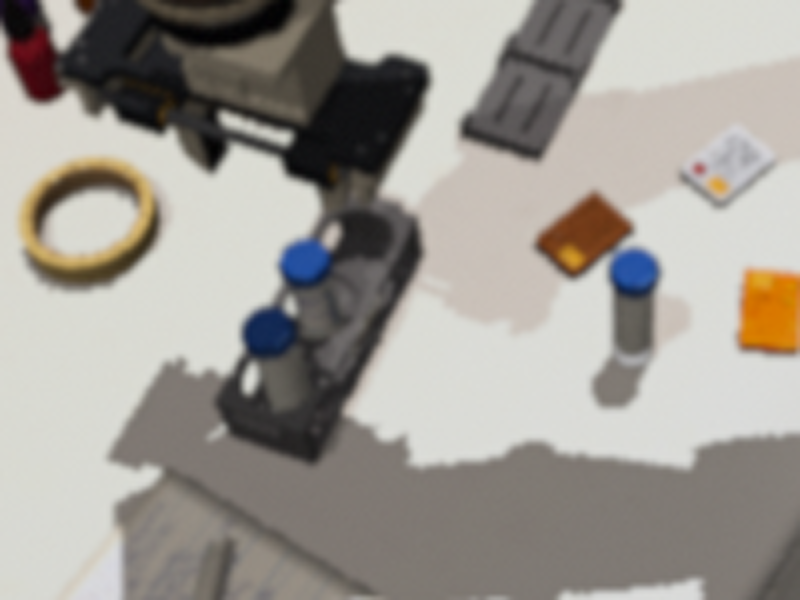

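The tube stands in the middle hole with its cap at (166,235). The racked tube at (157,253) hasn't moved. Next is the tube at (248,238).

Call:
carry_out(moves=[0,0,0,-0.04,0.014,0,90,0,0,0,-0.04,0.014,0,90,0,0,0,-0.04,0.014,0,90,0,0,0,-0.04,0.014,0,90,0,0,0,-0.04,0.014,0,90])

```text
time_s: 21.08
position: [427.8, 158.6, 199.2]
ee_rot: [3.141, 0.002, 0.249]
ft_force: [-0.8, -0.8, 1.1]
gripper_width: 82.3
```

Call:
carry_out(moves=[0,0,0,0,0,0.01,90,0,0,0,0,0,0,90,0,0,0,0,0,0,90,0,0,0,0,0,0,90,0,0,0,0,0,0,90])

```text
time_s: 21.7
position: [429.9, 160.3, 190.2]
ee_rot: [-3.141, 0.0, 0.249]
ft_force: [0.3, 0.5, 0.1]
gripper_width: 82.2
```

```bash
python3 pl.py 430.3 160.7 61 .248 4
```

```text
from [429.9 160.3 190.2] yaw 0.249 tilt xy [-0.0001  0.0004] -> per row x4: az 0.0003 x 0.11 y -0.07 z 32.30 mm minR 459.0 end [430.3 160.7  61. ]
```

Call:
carry_out(moves=[0,0,0,0,0,0.045,90,0,0,0,0,0,0.045,90,0,0,0,0,0,0.03,80,0,0,0,0,0,0.0095,60,0,0,0,0,0,0,50])

```text
time_s: 22.32
position: [429.8, 160.2, 60.9]
ee_rot: [-3.142, 0.0, 0.249]
ft_force: [0.0, -0.0, -0.3]
gripper_width: 57.9
```

Call:
carry_out(moves=[0,0,0,0,0,0,40,0,0,0,0,0,0,30,0,0,0,0,0,0,20,0,0,0,0,0,0,20,0,0,0,0,0,0,20])

```text
time_s: 22.95
position: [430.2, 160.0, 61.4]
ee_rot: [3.141, -0.001, 0.249]
ft_force: [-0.7, -1.3, 7.1]
gripper_width: 33.3
```

Call:
carry_out(moves=[0,0,0,0,0,-0.005,20,0,0,0,0,0,-0.02,20,0,0,0,0,0,-0.04,20,0,0,0,0,0,-0.05,20,0,0,0,0,0,-0.025,20])

```text
time_s: 23.58
position: [430.2, 160.5, 203.3]
ee_rot: [-3.141, -0.003, 0.249]
ft_force: [-0.2, 0.1, -0.5]
gripper_width: 33.2
```

```bash
python3 pl.py 620.3 221.7 200 .248 5
```

```text
from [430.2 160.5 203.3] yaw 0.249 tilt xy [0.0025 0.0009] -> per row x5: az 0.0002 x 39.87 y -2.51 z 0.78 mm minR 499.0 end [620.3 221.7 200. ]
```

Call:
carry_out(moves=[0,0,0,0.02,-0.001,0,20,0,0,0,0.045,-0.003,0,20,0,0,0,0.045,-0.003,0,20,0,0,0,0.045,-0.003,0,20,0,0,0,0.03,-0.002,0,20])

```text
time_s: 24.2
position: [607.5, 217.4, 200.4]
ee_rot: [-3.141, 0.0, 0.249]
ft_force: [-0.9, 0.5, -0.1]
gripper_width: 33.0
```

Call:
carry_out(moves=[0,0,0,0.014,-0.0005,0,20,0,0,0,0,0,0,20,0,0,0,0,0,0,20,0,0,0,0,0,0,20,0,0,0,0,0,0,20])

```text
time_s: 24.82
position: [619.1, 220.8, 201.0]
ee_rot: [3.141, -0.0, 0.249]
ft_force: [0.7, 0.5, 0.4]
gripper_width: 33.2
```

```bash
python3 pl.py 619.8 222 90 .248 4
python3 - <<'E'
from h import *
s=read_camera("scene"); print(blobs(s,"blue")); cv2.imwrite("pics/s7.png",cv2.resize(s[150:300,90:290],(800,600),interpolation=cv2.INTER_CUBIC))
E
```

```text
from [619.1 220.8 201. ] yaw 0.249 tilt xy [ 0.0002 -0.0002] -> per row x4: az 0.0002 x 0.23 y -0.26 z 27.75 mm minR 658.0 end [619.8 222.   90. ]
[(array([166.2, 235.8]), array([161, 231,  12,  11, 102], dtype=int32)), (array([156.8, 252.8]), array([151, 247,  13,  12, 118], dtype=int32))]
```

View pics/s7.png

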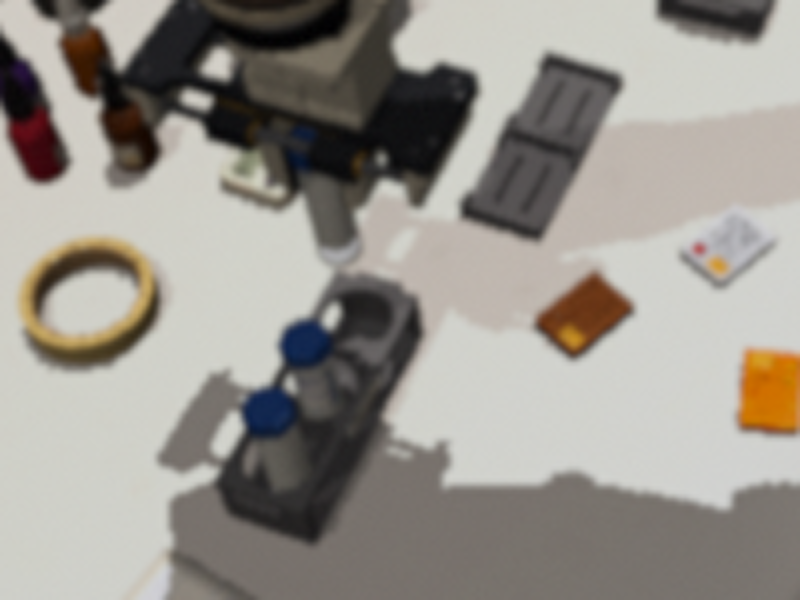

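The tube hangs at (340,250) in the crop, directly over the free end hole. I'll lower it to about 64.5 mm.

Call:
carry_out(moves=[0,0,0,0.001,-0.001,0.03,20,0,0,0,0,0,0.04,20,0,0,0,0,0,0.03,20,0,0,0,0,0,0.018,20,0,0,0,0,0,0.006,20])

```text
time_s: 25.5
position: [619.9, 222.1, 76.0]
ee_rot: [3.141, 0.001, 0.249]
ft_force: [0.3, 0.3, -0.5]
gripper_width: 32.9
```

Call:
carry_out(moves=[0,0,0,0,0,0.004,20,0,0,0,0,0,0.003,20,0,0,0,0,0,0.002,20,0,0,0,0,0,0.001,20,0,0,0,0,0,0,20])

```text
time_s: 26.12
position: [620.3, 222.2, 66.8]
ee_rot: [3.142, -0.0, 0.249]
ft_force: [-0.0, 0.3, -0.5]
gripper_width: 32.8
```

Call:
carry_out(moves=[0,0,0,0,0,0.001,20,0,0,0,0,0,0.001,20,0,0,0,0,0,0.0005,20,0,0,0,0,0,0,20,0,0,0,0,0,0,20])

```text
time_s: 26.75
position: [620.2, 222.3, 64.5]
ee_rot: [3.142, -0.0, 0.249]
ft_force: [-0.8, -0.7, 4.8]
gripper_width: 32.4
```

Call:
carry_out(moves=[0,0,0,0,0,-0.0005,25,0,0,0,0,0,0,45,0,0,0,0,0,0,60,0,0,0,0,0,0,70,0,0,0,0,0,0,70])

```text
time_s: 27.38
position: [620.2, 222.2, 64.6]
ee_rot: [3.142, 0.0, 0.249]
ft_force: [-0.4, 0.4, -0.3]
gripper_width: 63.5
```

Call:
carry_out(moves=[0,0,0,0,0,-0.01,70,0,0,0,0,0,-0.03,70,0,0,0,0,0,-0.05,70,0,0,0,0,0,-0.045,70,0,0,0,0,0,0,70])

```text
time_s: 28.0
position: [622.0, 223.9, 204.9]
ee_rot: [-3.14, -0.008, 0.249]
ft_force: [0.1, -0.7, 0.0]
gripper_width: 64.1
```

```bash
python3 pl.py 458.6 -8.8 150 -.14 8
python3 - <<'E'
from h import *
s=read_camera("scene"); print(blobs(s,"blue")); cv2.imwrite("pics/s8.png",cv2.resize(s[150:300,90:290],(800,600),interpolation=cv2.INTER_CUBIC))
E
```

```text
from [622.  223.9 204.9] yaw 0.249 tilt xy [0.007  0.0034] -> per row x8: az 0.0486 x -22.84 y 27.58 z 6.61 mm minR 459.0 end [458.6  -8.8 150. ]
[(array([175.5, 218.7]), array([170, 214,  12,  10,  95], dtype=int32)), (array([166.2, 235.8]), array([161, 231,  12,  11, 101], dtype=int32)), (array([156.8, 252.9]), array([151, 247,  13,  12, 119], dtype=int32))]
```

View pics/s8.png

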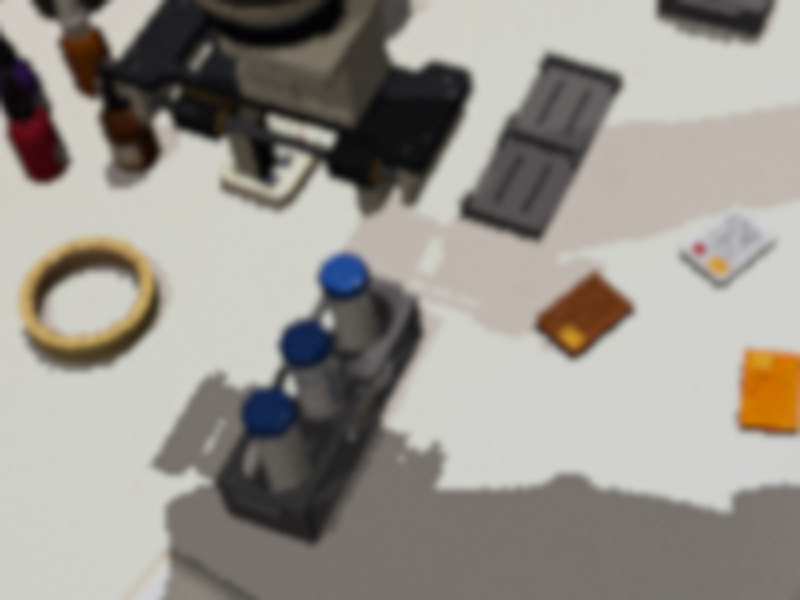

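All three tubes stand in a row, with caps at scene pixels (175.5,219), (166,236) and (157,253). Next is cartridge A: the white one with the red dot and yellow pad, at top (248,204) and scene (272,212). The brown plate beside it and the orange ones aren't meant.

Call:
carry_out(moves=[0,0,0.0485,-0.023,0.0275,0.003,68,0,0,0.0485,-0.023,0.0275,0.006,68,0,0,0.0485,-0.023,0.0275,0.006,68,0,0,0.0485,-0.023,0.0275,0.006,68,0,0,0.0485,-0.023,0.0275,0.006,68])

```text
time_s: 28.68
position: [526.1, 67.9, 171.5]
ee_rot: [3.141, 0.002, 0.004]
ft_force: [-0.4, 0.4, -0.1]
gripper_width: 62.3
```

Call:
carry_out(moves=[0,0,0.0485,-0.023,0.0275,0.008,68,0,0,0.0485,-0.023,0.0275,0.008,68,0,0,0.0485,-0.023,0.0275,0.008,68,0,0,0,0,0,0,68,0,0,0,0,0,0,68])

```text
time_s: 29.3
position: [455.4, -9.8, 148.6]
ee_rot: [-3.141, 0.0, -0.139]
ft_force: [0.4, 0.8, 0.2]
gripper_width: 62.3
```

```bash
python3 pl.py 458.6 -8.8 30 -.14 4
python3 - <<'E'
from h import *
s=read_camera("scene");cv2.imwrite("pics/s9.png",cv2.resize(s[150:270,200:360],(800,600),interpolation=cv2.INTER_CUBIC))
E
```

```text
from [455.4  -9.8 148.6] yaw -0.139 tilt xy [0.     0.0004] -> per row x4: az 0.0003 x 0.75 y -0.35 z 29.65 mm minR 456.0 end [458.6  -8.8  30. ]
```

View pics/s9.png

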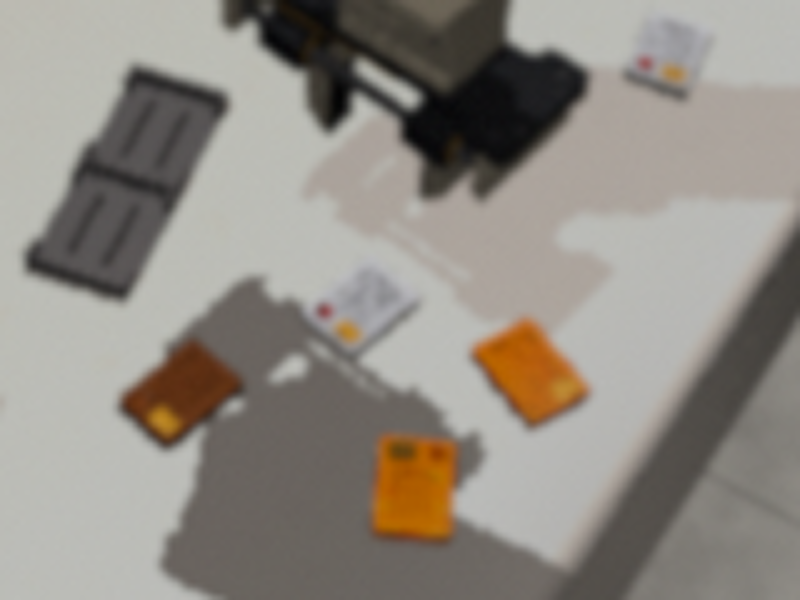

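Call:
carry_out(moves=[0,0,0,0.003,-0.0015,0.03,68,0,0,0,0,0,0.045,68,0,0,0,0,0,0.035,68,0,0,0,0,0,0.015,68,0,0,0,0,0,0,68])

```text
time_s: 29.98
position: [458.4, -8.4, 23.3]
ee_rot: [-3.141, 0.001, -0.138]
ft_force: [-0.2, 0.1, 0.2]
gripper_width: 62.7
```

```bash
python3 pl.py 458.6 -8.8 4 -.14 4
python3 - <<'E'
from h import *
s=read_camera("scene");cv2.imwrite("pics/s10.png",cv2.resize(s[170:250,220:327],(800,600),interpolation=cv2.INTER_CUBIC))
E
```

```text
from [458.4  -8.4  23.3] yaw -0.138 tilt xy [-0.0012  0.0003] -> per row x4: az 0.0005 x 0.06 y 0.09 z 4.83 mm minR 459.0 end [458.6  -8.8   4. ]
```

View pics/s10.png

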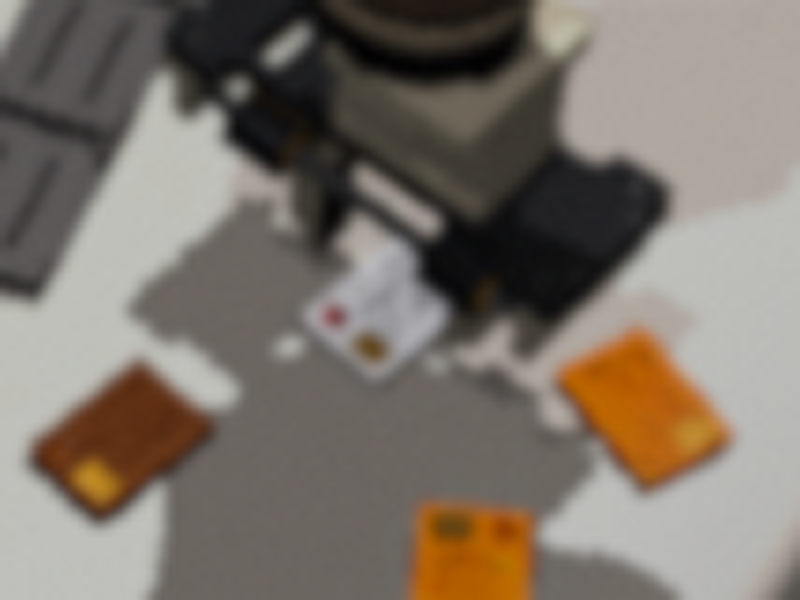

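The fingers straddle the white cartridge and the orange plate is clear.

Call:
carry_out(moves=[0,0,0,0,0,0.01,68,0,0,0,0,0,0.005,68,0,0,0,0,0,0.003,68,0,0,0,0,0,0,68,0,0,0,0,0,0,68])

```text
time_s: 30.65
position: [458.5, -9.1, 5.8]
ee_rot: [3.142, -0.0, -0.139]
ft_force: [-0.2, 0.6, -0.2]
gripper_width: 62.1
```

Call:
carry_out(moves=[0,0,0,0,0,0.002,60,0,0,0,0,0,0,52,0,0,0,0,0,0,45,0,0,0,0,0,0,40,0,0,0,0,0,0,35], force=20)

```text
time_s: 31.28
position: [458.4, -9.1, 3.7]
ee_rot: [3.142, -0.0, -0.139]
ft_force: [-1.1, -0.1, -0.4]
gripper_width: 43.4
```

Call:
carry_out(moves=[0,0,0,0,0,0,30,0,0,0,0,0,-0.003,30,0,0,0,0,0,-0.012,30,0,0,0,0,0,-0.025,30,0,0,0,0,0,-0.03,30])

```text
time_s: 31.9
position: [458.0, -9.0, 74.9]
ee_rot: [-3.142, 0.001, -0.139]
ft_force: [0.8, -0.3, 0.1]
gripper_width: 43.7
```

```bash
python3 pl.py 620.2 33.6 70 .229 8
python3 - <<'E'
from h import *
s=read_camera("scene");cv2.imwrite("pics/s11.png",cv2.resize(s[150:250,200:333],(800,600),interpolation=cv2.INTER_CUBIC))
E
```

```text
from [458.   -9.   74.9] yaw -0.139 tilt xy [-0.0006  0.0001] -> per row x8: az -0.0460 x 20.50 y -4.90 z 0.60 mm minR 479.0 end [620.2  33.6  70. ]
```

View pics/s11.png

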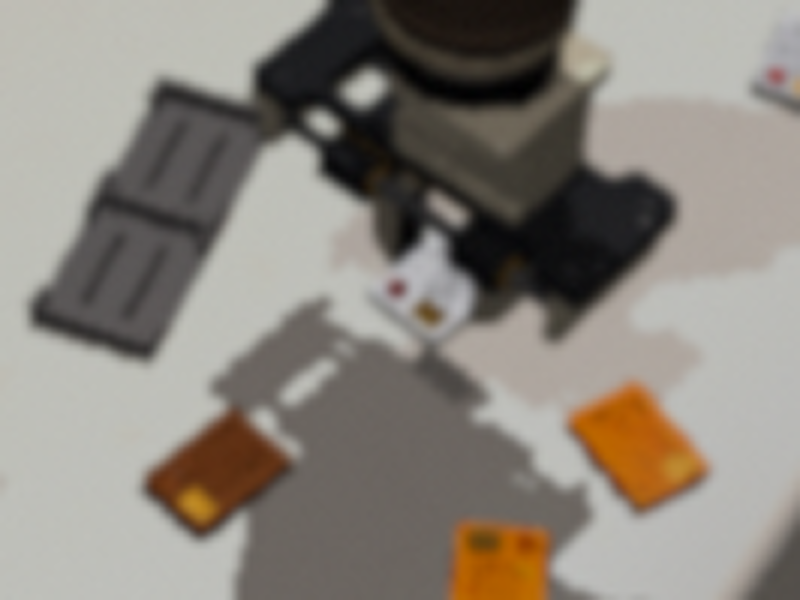

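The white cartridge is held level, 43.7 mm across, at crop (425,290). I'll take it to the +y bay.

Call:
carry_out(moves=[0,0,-0.046,0.0205,-0.005,0,30,0,0,-0.046,0.0205,-0.005,0,30,0,0,-0.046,0.0205,-0.005,0,30,0,0,-0.046,0.0205,-0.005,0,30,0,0,-0.046,0.0205,-0.005,0,30])

```text
time_s: 32.58
position: [562.4, 11.0, 74.5]
ee_rot: [3.142, -0.0, 0.092]
ft_force: [-0.2, -0.6, -0.9]
gripper_width: 43.4
```

Call:
carry_out(moves=[0,0,-0.046,0.0205,-0.005,0,30,0,0,-0.046,0.0205,-0.005,0,30,0,0,-0.046,0.0205,-0.005,0,30,0,0,0,0,0,0,30,0,0,0,0,0,0,30])

```text
time_s: 33.2
position: [619.8, 33.9, 73.9]
ee_rot: [3.141, 0.001, 0.228]
ft_force: [0.8, -1.2, -0.2]
gripper_width: 43.9
```

```bash
python3 pl.py 620.2 33.6 30 .229 4
python3 - <<'E'
from ov import *
s=read_camera("scene");b=draw("scene",s,7);cv2.imwrite("pics/s12.png",cv2.resize(s[145:225,180:287],(800,600),interpolation=cv2.INTER_CUBIC))
cv2.imwrite("pics/o5.png",cv2.resize(draw("scene",cv2.imread("pics/s4.png")*0+0,1)[:10,:10],(10,10)))
b=draw("scene",cv2.imread("pics/scene0.png"),8);cv2.imwrite("pics/o5.png",b[155*8:220*8,195*8:255*8])
E
```

```text
from [619.8  33.9  73.9] yaw 0.228 tilt xy [-0.0007 -0.0003] -> per row x4: az -0.0002 x 0.09 y 0.09 z 10.97 mm minR 621.0 end [620.2  33.6  30. ]
```

View pics/s12.png

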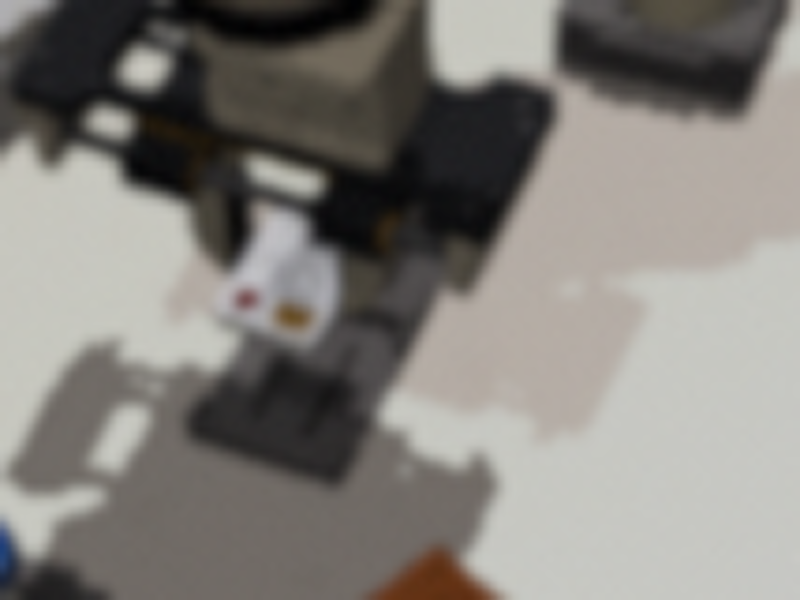

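View pics/o5.png

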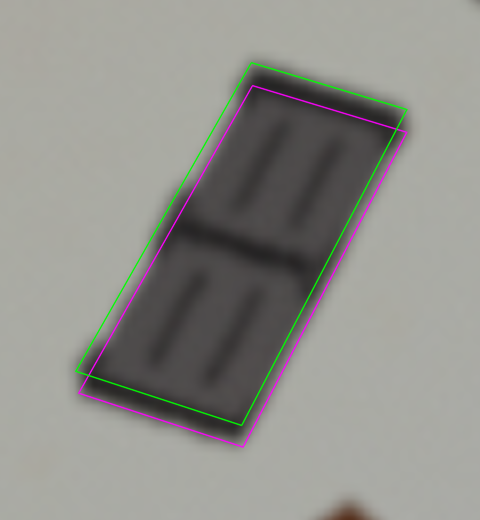

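The tray overlay fits and the cartridge is over the +y bay. Lowering.

Call:
carry_out(moves=[0,0,0,0,0,0.02,30,0,0,0,0,0,0.02,30,0,0,0,0,0,0.012,30,0,0,0,0,0,0.005,30,0,0,0,0,0,0,30])

```text
time_s: 33.88
position: [620.4, 34.4, 16.3]
ee_rot: [-3.141, 0.001, 0.229]
ft_force: [-0.9, -0.5, -0.2]
gripper_width: 43.9
```

Call:
carry_out(moves=[0,0,0,0,0,0.004,30,0,0,0,0,0,0.002,30,0,0,0,0,0,0.001,30,0,0,0,0,0,0,30,0,0,0,0,0,0,30])

```text
time_s: 34.5
position: [620.6, 34.2, 9.8]
ee_rot: [3.142, -0.0, 0.229]
ft_force: [-0.7, -0.4, 0.3]
gripper_width: 43.7
```

Call:
carry_out(moves=[0,0,0,0,0,0.001,30,0,0,0,0,0,0.001,30,0,0,0,0,0,0.0005,30,0,0,0,0,0,0,30,0,0,0,0,0,0,30])

```text
time_s: 35.12
position: [620.6, 34.2, 7.2]
ee_rot: [3.142, -0.0, 0.229]
ft_force: [0.7, -0.4, -0.4]
gripper_width: 43.9
```

Call:
carry_out(moves=[0,0,0,0,0,0.0005,30,0,0,0,0,0,0.0005,30,0,0,0,0,0,0,30,0,0,0,0,0,0,30,0,0,0,0,0,0,30])

```text
time_s: 35.75
position: [620.6, 34.2, 6.7]
ee_rot: [3.141, -0.0, 0.229]
ft_force: [-1.8, -0.9, 5.3]
gripper_width: 43.8
```

Contact at 6.7 mm, as expected. Releasing.

Call:
carry_out(moves=[0,0,0,0,0,-0.0005,45,0,0,0,0,0,0,52,0,0,0,0,0,0,60,0,0,0,0,0,0,65,0,0,0,0,0,0,68])

```text
time_s: 36.38
position: [620.5, 34.2, 6.7]
ee_rot: [3.142, 0.0, 0.229]
ft_force: [0.5, -0.0, -0.5]
gripper_width: 61.7
```

Call:
carry_out(moves=[0,0,0,0,0,-0.005,68,0,0,0,0,0,-0.02,68,0,0,0,0,0,-0.045,68,0,0,0,0,0,-0.05,68,0,0,0,0,0,-0.03,68])

```text
time_s: 37.0
position: [621.5, 34.9, 161.1]
ee_rot: [3.141, -0.004, 0.229]
ft_force: [1.0, 0.3, -0.5]
gripper_width: 62.6
```

```bash
python3 pl.py 402 -297.6 150 .122 10
python3 - <<'E'
from h import *
s=read_camera("scene");cv2.imwrite("pics/s13.png",cv2.resize(s[145:225,180:287],(800,600),interpolation=cv2.INTER_CUBIC))
E
```

```text
from [621.5  34.9 161.1] yaw 0.229 tilt xy [0.0041 0.0007] -> per row x10: az 0.0107 x -27.60 y 28.77 z 1.00 mm minR 500.0 end [ 402.  -297.6  150. ]
```

View pics/s13.png

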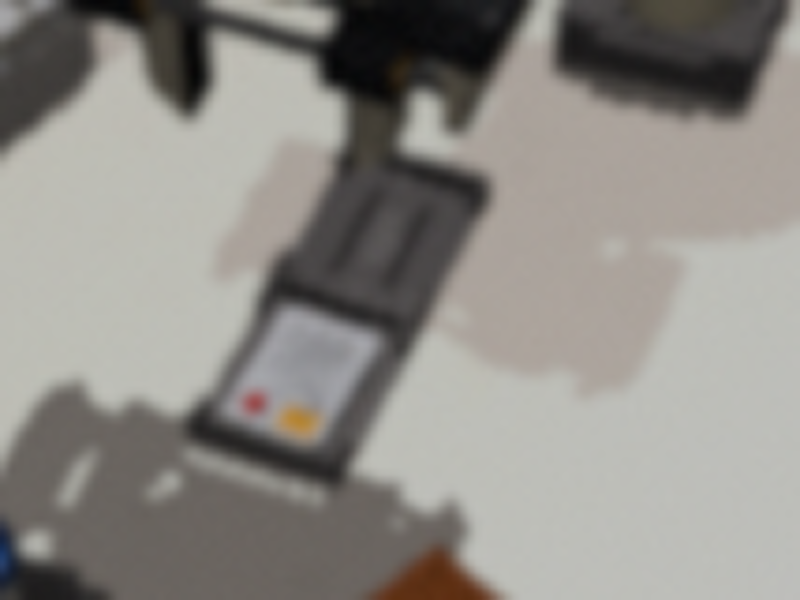

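The cartridge lies flat in the +y bay, face up and square to the walls. Now cartridge B at top (358,222): white, red dot and yellow pad, and no look-alike near it.

Call:
carry_out(moves=[0,0,0.0107,-0.0276,0.0288,0,68,0,0,0.0107,-0.0276,0.0288,0,68,0,0,0.0107,-0.0276,0.0288,0,68,0,0,0.0107,-0.0276,0.0288,0,68,0,0,0.0107,-0.0276,0.0288,0,68])

```text
time_s: 37.67
position: [514.7, -136.0, 158.0]
ee_rot: [3.141, -0.001, 0.175]
ft_force: [0.5, 0.1, 0.1]
gripper_width: 62.6
```

Call:
carry_out(moves=[0,0,0.0107,-0.0276,0.0288,0,68,0,0,0.0107,-0.0276,0.0288,0,68,0,0,0.0107,-0.0276,0.0288,0,68,0,0,0.0107,-0.0276,0.0288,0,68,0,0,0.0107,-0.0276,0.0288,0,68])

```text
time_s: 38.3
position: [400.4, -299.5, 158.0]
ee_rot: [3.14, -0.001, 0.122]
ft_force: [0.5, 0.6, -0.1]
gripper_width: 62.4
```

Call:
carry_out(moves=[0,0,0,0,0,0.03,68,0,0,0,0,0,0.03,68,0,0,0,0,0,0.02,68,0,0,0,0,0,0,68,0,0,0,0,0,0,68])

```text
time_s: 38.92
position: [401.7, -298.7, 78.0]
ee_rot: [3.141, -0.001, 0.122]
ft_force: [-0.4, 0.3, 0.5]
gripper_width: 62.7
```

```bash
python3 pl.py 402 -297.6 25 .122 5
python3 - <<'E'
from h import *
s=read_camera("scene");cv2.imwrite("pics/s14.png",cv2.resize(s[100:200,270:403],(800,600),interpolation=cv2.INTER_CUBIC))
E
```

```text
from [ 401.7 -298.7   78. ] yaw 0.122 tilt xy [ 0.0013 -0.0009] -> per row x5: az 0.0000 x 0.08 y -0.23 z 10.60 mm minR 500.0 end [ 402.  -297.6   25. ]
```

View pics/s14.png

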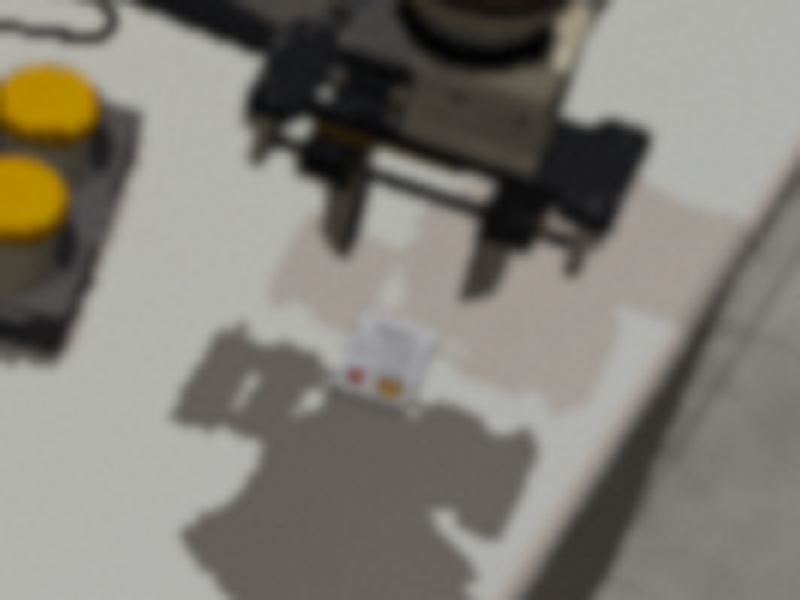

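Call:
carry_out(moves=[0,0,0,0,-0.001,0.025,68,0,0,0,0,0,0.02,68,0,0,0,0,0,0.013,68,0,0,0,0,0,0,68,0,0,0,0,0,0,68])

```text
time_s: 39.6
position: [401.4, -297.8, 19.5]
ee_rot: [3.141, -0.001, 0.122]
ft_force: [-0.4, 0.1, 0.2]
gripper_width: 62.6
```

```bash
python3 pl.py 402 -297.6 5 .122 5
python3 - <<'E'
from h import *
s=read_camera("scene");cv2.imwrite("pics/s15.png",cv2.resize(s[120:200,290:397],(800,600),interpolation=cv2.INTER_CUBIC))
E
```

```text
from [ 401.4 -297.8   19.5] yaw 0.122 tilt xy [ 0.0009 -0.0006] -> per row x5: az 0.0000 x 0.13 y -0.02 z 2.90 mm minR 500.0 end [ 402.  -297.6    5. ]
```

View pics/s15.png

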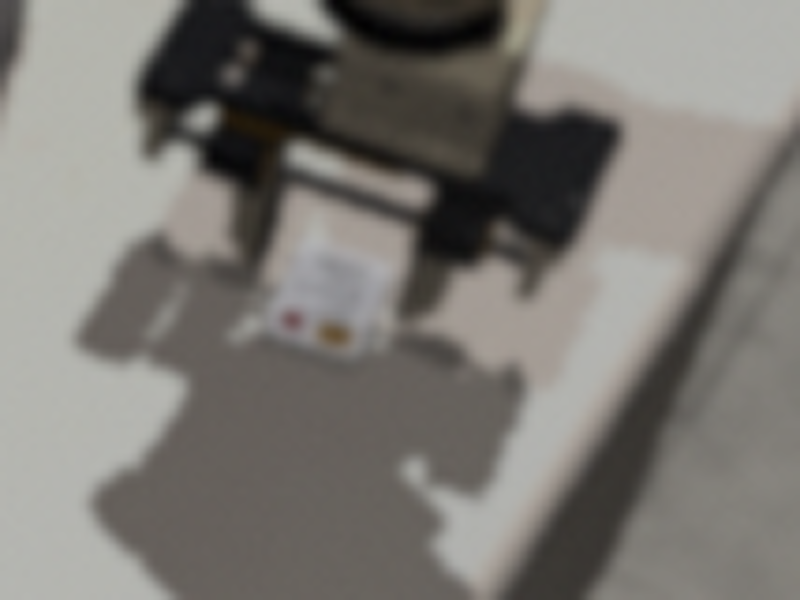

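The jaws straddle it evenly.

Call:
carry_out(moves=[0,0,0,0.0005,0,0.007,68,0,0,0,0,0,0.004,68,0,0,0,0,0,0.002,68,0,0,0,0,0,0,68,0,0,0,0,0,0,68])

```text
time_s: 40.28
position: [401.4, -297.5, 5.8]
ee_rot: [3.142, -0.0, 0.122]
ft_force: [-0.2, -0.2, 0.5]
gripper_width: 62.4
```

Call:
carry_out(moves=[0,0,0,0,0,0.002,60,0,0,0,0,0,0,52,0,0,0,0,0,0,45,0,0,0,0,0,0,40,0,0,0,0,0,0,35])

```text
time_s: 40.9
position: [401.3, -297.5, 3.8]
ee_rot: [3.142, -0.0, 0.122]
ft_force: [-0.1, 0.2, -0.0]
gripper_width: 43.7
```

Call:
carry_out(moves=[0,0,0,0,0,0,30,0,0,0,0,0,-0.003,30,0,0,0,0,0,-0.012,30,0,0,0,0,0,-0.035,30,0,0,0,0,0,-0.05,30])

```text
time_s: 41.52
position: [400.6, -296.9, 104.7]
ee_rot: [-3.14, 0.001, 0.122]
ft_force: [0.0, -0.5, -1.1]
gripper_width: 43.8
```

```bash
python3 pl.py 638.8 -46.2 95 .229 10
```

```text
from [ 400.6 -296.9  104.7] yaw 0.122 tilt xy [-0.0015  0.0015] -> per row x10: az -0.0107 x 27.74 y -20.68 z 0.97 mm minR 506.0 end [638.8 -46.2  95. ]
```

Call:
carry_out(moves=[0,0,-0.0107,0.0277,-0.0207,0,30,0,0,-0.0107,0.0277,-0.0207,0,30,0,0,-0.0107,0.0277,-0.0207,0,30,0,0,-0.0107,0.0277,-0.0207,0,30,0,0,-0.0107,0.0277,-0.0207,0,30])

```text
time_s: 42.15
position: [524.4, -174.5, 104.7]
ee_rot: [3.141, -0.001, 0.176]
ft_force: [-0.2, 0.6, -0.4]
gripper_width: 43.7
```

Call:
carry_out(moves=[0,0,-0.0107,0.0277,-0.0207,0,30,0,0,-0.0107,0.0277,-0.0207,0,30,0,0,-0.0107,0.0277,-0.0207,0,30,0,0,-0.0107,0.0277,-0.0207,0,30,0,0,-0.0107,0.0277,-0.0207,0,30])

```text
time_s: 42.78
position: [639.8, -45.9, 104.7]
ee_rot: [3.142, -0.0, 0.229]
ft_force: [-0.1, -0.1, -0.5]
gripper_width: 43.6
```

Call:
carry_out(moves=[0,0,0,0,0,0.01,30,0,0,0,0,0,0.02,30,0,0,0,0,0,0.02,30,0,0,0,0,0,0.01,30,0,0,0,0,0,0,30])

```text
time_s: 43.4
position: [638.2, -47.2, 42.5]
ee_rot: [-3.141, 0.002, 0.228]
ft_force: [0.5, 0.7, 0.4]
gripper_width: 43.6
```

```bash
python3 pl.py 638.8 -46.2 20 .229 5
python3 - <<'E'
from h import *
s=read_camera("scene");cv2.imwrite("pics/s16.png",cv2.resize(s[135:215,190:297],(800,600),interpolation=cv2.INTER_CUBIC))
E
```

```text
from [638.2 -47.2  42.5] yaw 0.228 tilt xy [-0.0022 -0.0001] -> per row x5: az -0.0001 x 0.17 y -0.17 z 4.50 mm minR 640.0 end [638.8 -46.2  20. ]
```

View pics/s16.png

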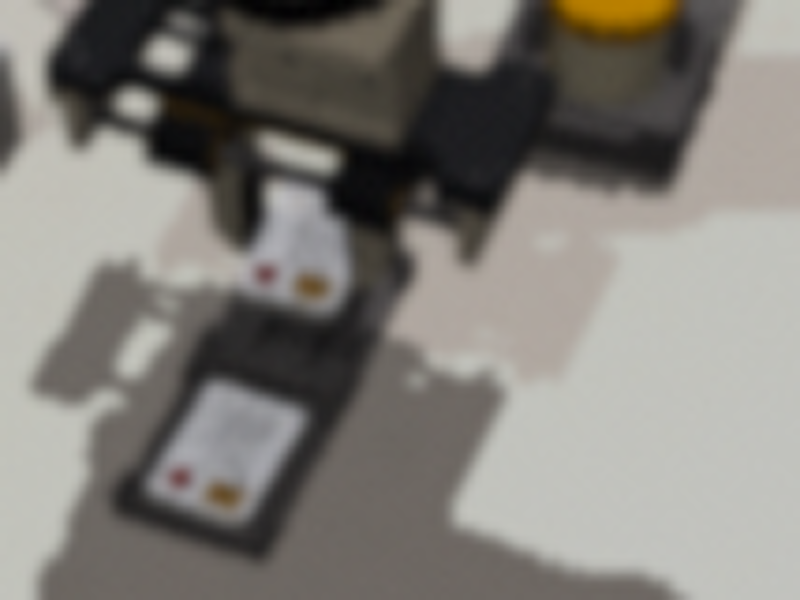

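Call:
carry_out(moves=[0,0,0,0,0,0.012,30,0,0,0,0,0,0.01,30,0,0,0,0,0,0.006,30,0,0,0,0,0,0.003,30,0,0,0,0,0,0,30])

```text
time_s: 44.08
position: [639.1, -46.6, 12.5]
ee_rot: [-3.142, 0.0, 0.229]
ft_force: [0.0, 0.2, -0.8]
gripper_width: 43.5
```

Call:
carry_out(moves=[0,0,0,0,0,0.002,30,0,0,0,0,0,0.002,30,0,0,0,0,0,0.001,30,0,0,0,0,0,0,30,0,0,0,0,0,0,30])

```text
time_s: 44.7
position: [639.2, -46.7, 7.8]
ee_rot: [3.142, -0.0, 0.229]
ft_force: [-0.6, -0.1, -0.8]
gripper_width: 43.7
```

Call:
carry_out(moves=[0,0,0,0,0,0.0005,30,0,0,0,0,0,0.0005,30,0,0,0,0,0,0,30,0,0,0,0,0,0,30,0,0,0,0,0,0,30])

```text
time_s: 45.32
position: [639.2, -46.7, 6.8]
ee_rot: [3.142, -0.0, 0.229]
ft_force: [0.5, -0.0, 1.1]
gripper_width: 43.9
```

Call:
carry_out(moves=[0,0,0,0,0,0.0003,30,0,0,0,0,0,0,45,0,0,0,0,0,0,55,0,0,0,0,0,0,65,0,0,0,0,0,0,68])

```text
time_s: 45.95
position: [639.1, -46.7, 6.2]
ee_rot: [-3.142, 0.0, 0.229]
ft_force: [-0.6, -0.3, 0.7]
gripper_width: 61.5
```

Call:
carry_out(moves=[0,0,0,0,0,0,68,0,0,0,0,0,-0.005,68,0,0,0,0,0,-0.02,68,0,0,0,0,0,-0.05,68,0,0,0,0,0,-0.05,68])

```text
time_s: 46.58
position: [639.2, -46.5, 134.2]
ee_rot: [-3.141, -0.001, 0.229]
ft_force: [1.0, -0.2, 0.2]
gripper_width: 62.5
```

```bash
python3 pl.py 350 -400 230 -.85 10
```

```text
from [639.2 -46.5 134.2] yaw 0.229 tilt xy [0.0006 0.0003] -> per row x10: az 0.1079 x -19.94 y 43.59 z -9.61 mm minR 532.0 end [ 350. -400.  230.]
```

Now I'll retreat for an unobstructed check.

Call:
carry_out(moves=[0,0,0.1,-0.02,0.03,-0.02,68,0,0,0.1,-0.02,0.0435,-0.02,68,0,0,0.1,-0.02,0.0435,-0.01,68,0,0,0.1,-0.02,0.0435,-0.01,68,0,0,0.1,-0.02,0.0435,-0.01,68])

```text
time_s: 47.2
position: [542.9, -252.9, 203.4]
ee_rot: [3.142, -0.002, -0.274]
ft_force: [0.3, -0.5, 0.1]
gripper_width: 62.0
```

Call:
carry_out(moves=[0,0,0.1,-0.02,0.0435,-0.01,68,0,0,0.1,-0.02,0.0435,-0.01,68,0,0,0.1,-0.02,0.0435,0,68,0,0,0.1,-0.02,0.0435,0,68,0,0,0.1,-0.02,0.03,0,68])

```text
time_s: 47.82
position: [364.2, -389.4, 222.9]
ee_rot: [3.141, -0.002, -0.776]
ft_force: [0.6, -0.3, -1.3]
gripper_width: 62.4
```

Call:
carry_out(moves=[0,0,0,0,0,0,68,0,0,0,0,0,0,68,0,0,0,0,0,0,68,0,0,0,0,0,0,68,0,0,0,0,0,0,68])

```text
time_s: 48.45
position: [366.3, -387.7, 221.4]
ee_rot: [-3.141, 0.0, -0.77]
ft_force: [-0.1, 0.6, 0.1]
gripper_width: 62.3
```

Run:
```python
from h import *
s=read_camera("scene");t=read_camera("top")
for n,i in(("scene",s),("top",t)):
    cv2.imwrite(f"pics/{n}_f.png",i)
    for col in("blue","yellow"):
        for c,b in blobs(i,col):
            r,z0,z1=(17,103,116) if col=="blue" else (31,59,72)
            print(n,col,c,b[4],fitcyl(n,c,r,z0,z1)[0])
cv2.imwrite("pics/top_fc.png",cv2.resize(t[100:220,90:400],(800,310*0+int(800*120/310)),interpolation=cv2.INTER_CUBIC))
cv2.imwrite("pics/scene_fc.png",cv2.resize(s[100:300,120:320],(600,600),interpolation=cv2.INTER_CUBIC))
```

```text
scene blue [161.9 126.2] 172 [884.4 -20.9]
scene blue [175.4 218.8] 96 [619.2 223.6]
scene blue [166.1 235.5] 111 [605.1 276.4]
scene blue [156.9 252.7] 124 [590.6 327.1]
scene yellow [277.5 116.7] 130 [ 632.6 -312.9]
scene yellow [271.7 132.3] 156 [ 608.1 -237.3]
top blue [260.1  28.3] 364 [898.  -52.8]
top blue [151.  138.9] 131 [619.  223.4]
top blue [130.  145.3] 130 [605.1 275.9]
top blue [109.9 151.7] 125 [591.2 326.5]
top yellow [364.2 131.5] 380 [ 632.1 -311.3]
top yellow [335.1 142.1] 395 [ 606.3 -234.3]
```

View pics/top_fc.png

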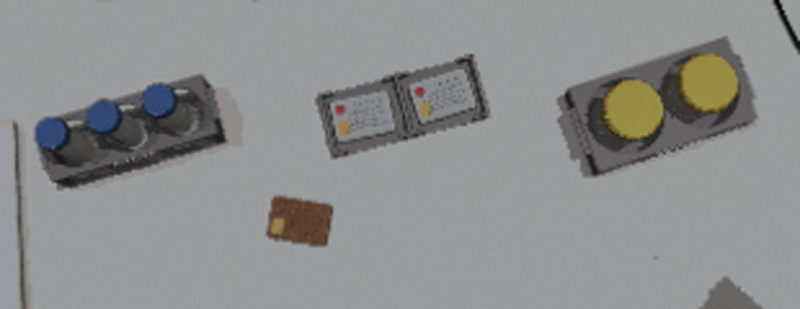

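View pics/scene_fc.png

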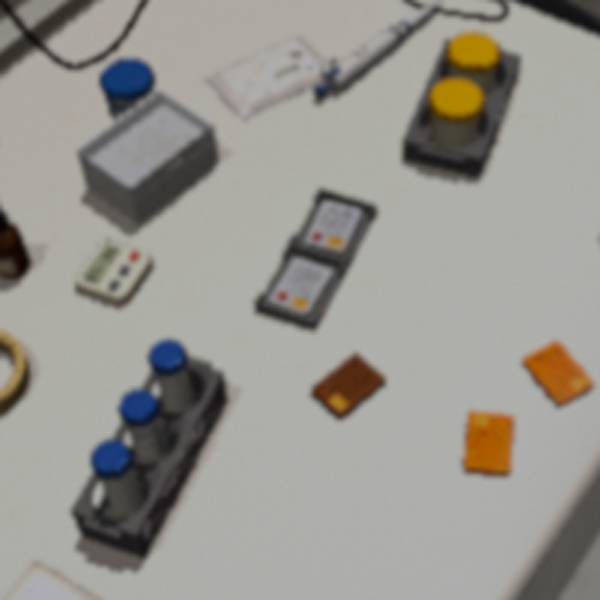

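The final views show both cups in their wells, three tubes upright in the rack and both white cartridges flat and face up in the bays. The racked pair and the brown and orange plates are where they were. Handing in.

```bash
python3 -c "
from h import *
print(workorder.hand_in()); print(robot.read_state()['time_s'])"
```

```text
the job is handed in; nothing more can be done
None
the job is handed in; nothing more can be done
```

The delivery is sorted and I've handed the job in, at about 48.5 s of the 128 s allowed. No verdict came back. I placed the cup first, then the two tubes, then the two cartridges. Each was lowered in millimetre steps until the wrist force or expected height showed contact (10 N at most), then released.

The last pictures from both cameras, with the arm clear, showed:
- **Cup:** it stands in the free well at about (632, -312). The target was (631, -311).
- **Tubes:** they stand upright in the middle and -y holes at about (605, 276) and (619, 223). The targets were (606.5, 276) and (620, 222).
- **Cartridges:** both white ones lie flat and face up, one in each bay.
- **Left alone:** the racked cup and tube are where they stood, within about 1 mm by pixel position. The brown and orange plates were not touched.

- **Camera agreement:** the cameras agree within 1 mm on the tubes. They differ by up to about 3 mm on the cups, which is well inside the 8 mm play of the wells.
- **Unexplained force:** about 7 N of upward force appeared each time the jaws closed on the cup or a tube. It was gone after lifting and had no visible effect.

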